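# Dispense a grinding ball onto the red pellet with a spring-return knob

## Task

The dark red pellet in the three-cavity milling block needs one grinding ball: swing the ball dispenser's spout so that its tip is over the middle of the red pellet's cavity, twist the spring-loaded knob on the sloping panel clockwise all the way to its stop, and let go so that it springs back, once only, so that a single steel ball drops into that cavity. Then swing the spout away to the right as far as its parking stop, lift the block, and set it down upright in the middle of the blue mat, its length along the mat's length, with the ball and all pellets still in their cavities. Leave the green cup, the white jar and the dropper bottle where they stand.

Things in the scene. Friction and masses are not known exactly. Their poses are not given: they have to be found in the camera images.
- dispenser: white and grey bench dispenser for steel balls, fixed, 137 x 235 x 268 mm. Origin: on the bench under the outlet axis, which is also the vertical pivot of the spout; x points to its back, y to its left as the robot sees it, z up. Base plate: x -42 to 95, y -45 to 190 mm. Head above the pivot: x -26 to 36, y -36 to 86, z 140 to 171 mm. Console left of it: y 86 to 186, up to z 191 mm
- magazine_top (a point): top of the clear upright magazine tube (29 mm across its blue cap, 268 mm high), 30 mm to the left of the pivot. It holds six 15 mm steel balls. Twisting the knob moves a brass shuttle under it that carries the lowest ball to the outlet; near the full twist the ball falls, runs down the spout in under 1 s and drops straight down from its tip. Each full twist and return gives one ball
- knob (a joint): angle of the black bar knob: 0 at rest, grows clockwise as one looks at the panel, 1.2 rad at the stop. A spring drives it back to 0 when let go; holding it at the stop takes about 0.18 N m. The bar is 42 mm long, 11 mm thick and reaches from 10 to 38 mm above the panel. Under it a bezel, 46 mm across, stands 6 mm above the panel; else nothing within 40 mm
- knob_grip (a point): point on the knob's axis to grip at, 28 mm out from the sloping panel. Its z axis is the knob's axis, out of the panel: 35 degrees from vertical, leaning to the dispenser's front (-x). The point turns with the knob; the bar lies 0.6 rad counterclockwise about z from the point's x axis. At joint 0 that x axis points straight up the slope: the bar points to 11 o'clock at rest, 1 o'clock at the stop
- spout (a joint): swing of the steel spout about its vertical pivot: 0 when it points straight to the dispenser's front (-x of the dispenser), grows as it swings to the robot's right (counterclockwise from above), -0.7 to 1.45 rad; 1.45 is the parking stop. It stays where it is left (friction about 0.4 N at the tip)
- spout_pivot (a point): point on the spout's vertical pivot axis, at the height of spout_post
- spout_tip (a point): centre of the spout's square open lower end (23 mm inside, 27 mm outside), 125 mm from the pivot axis, 42 mm above the bench, 12 mm above the block's rim
- spout_post (a point): grip point on the blue upright post on top of the spout's end, 12 mm thick, 34 mm tall (from 91 to 124 mm above the bench), straight above spout_tip; this point is 113 mm above the bench, 22 mm above the spout's flat top
- block: aluminium milling block, open on top, loose, about 0.25 kg: 56 mm (x) by 142 mm (y), 30 mm tall, plus a lug at each end (165 mm over all) with a steel dowel to 31 mm. Origin: centre of its underside. Three cavities in a row along y, each 48 mm (x) by 42 mm (y), floor 5 mm, walls 4 mm. It stands on the bench before the dispenser; grip it across its 56 mm width at its middle
- cavity_1 (a point): centre of the mouth of the cavity at y = +46 mm of the block, level with the rim (30 mm)
- cavity_2 (a point): centre of the mouth of the middle cavity
- cavity_3 (a point): centre of the mouth of the cavity at y = -46 mm of the block
- pellet_red: dark red pressed pellet, a disc of 20 mm diameter and 8 mm thickness lying in one of the cavities; origin: centre of its underside
- pellet_white_1: white pressed pellet of the same size in another cavity; gets no ball
- pellet_white_2: white pressed pellet of the same size in the third cavity; gets no ball
- ball_1: steel ball, 15 mm; origin at its centre. The lowest in the magazine: it is the one that the first twist drops
- ball_2: the next steel ball, stays in the dispenser
- mat: blue mat, 130 mm (x) by 220 mm (y), 2 mm thick, fixed on the bench; origin: centre of its underside
- green_cup: translucent green cup, 74 x 81 x 84 mm, bystander; origin: centre of its underside
- white_jar: white lidded jar, 60 mm across, 92 mm tall, bystander; origin: centre of its underside
- dropper_bottle: white dropper bottle, 36 mm across, 78 mm tall, bystander; origin: centre of its underside
Things that resemble listed ones, but are neither listed nor needed, are in the scene too. Of the things that look like the block, the largest one is meant.

How it is judged (in metres and radians):
On the way, in this order (a step that is already met when the one before it is completed fails the run):
1. the spout's tip is over the middle of the red pellet's cavity (within 12 mm along the block, 18 mm across it) (((x of spout_tip in the frame of block between -0.018 and 0.018 m and y of spout_tip in the frame of block between 0.034 and 0.058 m and y of pellet_red in the frame of block between 0.025 and 0.067 m) or (x of spout_tip in the frame of block between -0.018 and 0.018 m and y of spout_tip in the frame of block between -0.012 and 0.012 m and y of pellet_red in the frame of block between -0.021 and 0.021 m) or (x of spout_tip in the frame of block between -0.018 and 0.018 m and y of spout_tip in the frame of block between -0.058 and -0.034 m and y of pellet_red in the frame of block between -0.067 and -0.025 m))), for 0.2 s.
2. the knob is turned to its stop (beyond 1.1 rad) with the spout still over that cavity (value of joint knob above 1.1 rad and ((x of spout_tip in the frame of block between -0.018 and 0.018 m and y of spout_tip in the frame of block between 0.034 and 0.058 m and y of pellet_red in the frame of block between 0.025 and 0.067 m) or (x of spout_tip in the frame of block between -0.018 and 0.018 m and y of spout_tip in the frame of block between -0.012 and 0.012 m and y of pellet_red in the frame of block between -0.021 and 0.021 m) or (x of spout_tip in the frame of block between -0.018 and 0.018 m and y of spout_tip in the frame of block between -0.058 and -0.034 m and y of pellet_red in the frame of block between -0.067 and -0.025 m))), for 0.05 s.
3. the knob is let go and back at rest, and the ball lies in the red pellet's cavity (value of joint knob below 0.08 rad and contact force between the fingers and dispenser below 0.3 N and ((x of ball_1 in the frame of block between -0.024 and 0.024 m and y of ball_1 in the frame of block between 0.025 and 0.067 m and z of ball_1 in the frame of block between 0 and 0.03 m and y of pellet_red in the frame of block between 0.025 and 0.067 m) or (x of ball_1 in the frame of block between -0.024 and 0.024 m and y of ball_1 in the frame of block between -0.021 and 0.021 m and z of ball_1 in the frame of block between 0 and 0.03 m and y of pellet_red in the frame of block between -0.021 and 0.021 m) or (x of ball_1 in the frame of block between -0.024 and 0.024 m and y of ball_1 in the frame of block between -0.067 and -0.025 m and z of ball_1 in the frame of block between 0 and 0.03 m and y of pellet_red in the frame of block between -0.067 and -0.025 m))), for 0.2 s.
4. the spout is swung to its parking stop (beyond 1.35 rad) (value of joint spout above 1.35 rad), for 0.2 s.
At the end, for the whole second after the job is handed in: block upright, at rest on the blue mat, centre within 30 mm of the mat's, length within 15 degrees of the mat's; ball in the red pellet's cavity, white pellets in the other two; spout within 0.1 rad of its parking stop; knob back at rest (horizontal distance between block and mat below 0.03 m and angle between the y axis of block and the y axis of mat, either way round below 0.26 rad and angle between block's own z axis and vertical below 0.05 rad and height (world z) of block below 0.006 m and linear speed of block below 0.02 m/s and ((x of ball_1 in the frame of block between -0.024 and 0.024 m and y of ball_1 in the frame of block between 0.025 and 0.067 m and z of ball_1 in the frame of block between 0 and 0.03 m and y of pellet_red in the frame of block between 0.025 and 0.067 m) or (x of ball_1 in the frame of block between -0.024 and 0.024 m and y of ball_1 in the frame of block between -0.021 and 0.021 m and z of ball_1 in the frame of block between 0 and 0.03 m and y of pellet_red in the frame of block between -0.021 and 0.021 m) or (x of ball_1 in the frame of block between -0.024 and 0.024 m and y of ball_1 in the frame of block between -0.067 and -0.025 m and z of ball_1 in the frame of block between 0 and 0.03 m and y of pellet_red in the frame of block between -0.067 and -0.025 m)) and x of pellet_white_1 in the frame of block between -0.024 and 0.024 m and y of pellet_white_1 in the frame of block between -0.067 and 0.067 m and z of pellet_white_1 in the frame of block between 0 and 0.03 m and x of pellet_white_2 in the frame of block between -0.024 and 0.024 m and y of pellet_white_2 in the frame of block between -0.067 and 0.067 m and z of pellet_white_2 in the frame of block between 0 and 0.03 m and x of pellet_red in the frame of block between -0.024 and 0.024 m and y of pellet_red in the frame of block between -0.067 and 0.067 m and z of pellet_red in the frame of block between 0 and 0.03 m and not ((y of pellet_white_1 in the frame of block between 0.025 and 0.067 m and y of pellet_red in the frame of block between 0.025 and 0.067 m) or (y of pellet_white_1 in the frame of block between -0.021 and 0.021 m and y of pellet_red in the frame of block between -0.021 and 0.021 m) or (y of pellet_white_1 in the frame of block between -0.067 and -0.025 m and y of pellet_red in the frame of block between -0.067 and -0.025 m)) and not ((y of pellet_white_2 in the frame of block between 0.025 and 0.067 m and y of pellet_red in the frame of block between 0.025 and 0.067 m) or (y of pellet_white_2 in the frame of block between -0.021 and 0.021 m and y of pellet_red in the frame of block between -0.021 and 0.021 m) or (y of pellet_white_2 in the frame of block between -0.067 and -0.025 m and y of pellet_red in the frame of block between -0.067 and -0.025 m)) and linear speed of ball_1 below 0.05 m/s and value of joint spout above 1.35 rad and value of joint knob below 0.08 rad); the robot touches nothing.
It fails at once if a second ball leaves the dispenser (z of ball_2 in the frame of dispenser below 0.135 m).
It fails at once if the block is tipped beyond 25 degrees (angle between block's own z axis and vertical above 0.44 rad).
It fails at once if the green cup, the white jar or the dropper bottle is moved by more than 25 mm (distance of any of green_cup, white_jar, dropper_bottle from where it was at the start of the episode above 0.025 m).
It also fails if it takes over 72 s, if anything falls off the work surface, if the arm or the gripper's body presses on something with over 40 N, if the wrist force passes 120 N, or if a joint passes its speed limit or range.

## Robot

A 7-joint arm with a two-finger parallel gripper is mounted at the origin on a cart in front of the work surface, level with it; the furniture and walls round the work are solid. World frame = base frame: x ahead of the robot, y to its left, z up, the work surface at z = 0. Lengths are in m, angles in degrees, forces in N, time in s.
With the tool pointing down it reaches from about 0.425 to 0.95 m from the base axis. Payload 4.7 kg.
Tool frame: the origin (TCP) lies midway between the tips of the shut fingers; the grasp point (between the pads) lies 19 mm behind it (bot.grasp_offset is the distance from the TCP to the grasp point, in m); z points along the fingers, y is the line along which they close (so a half turn about z gives the same grasp; the last joint's range is limited). The gripper opens to 87 mm and grips with 3 to 60 N. Pads are 19 mm wide; open, the fingers measure 117 mm over their backs; the gripper's body (75 mm by 190 mm) begins 51 mm behind the grasp point.
Start: joints at [70.365, 26.849, -2.785, 87.806, 1.381, 65.374, -4.715], TCP at [0.208, -0.642, 0.223] pointing down, gripper open.
Joint ranges: [-148.3, 148.3], [-19.14, 114.17], [-79.39, 73.82], [5.75, 140.21], [-59.74, 239.74], [12.07, 113.84], [-152.46, 152.46]. Speed limits (degrees/s): [147.25, 147.25, 180, 180, 180, 180, 180].

## Interface

Orientations are given as [roll, pitch, yaw] about the fixed x, y, z axes, in that order (R = Rz(yaw) Ry(pitch) Rx(roll)).
In Python, from plant import bot gives the robot as it stands. The module is installed in compiled form; this text tells all that it offers.
- The arm moves only by the shell command python3 -m pendant 'ROWS' [FORCE]. ROWS is a JSON list of rows, 1 to 5 of them, each of 5 numbers: the finger opening in m, then dx, dy, dz in m, then a turn about the tool's z in degrees; each row is the pose to reach, as a shift and turn from the pose commanded when the command began, along the tool's axes at that moment; what a row does not reach only later rows make up. A row lasts 1/10 s, in which the tool goes at most 0.05 m and 8.59 degrees, less where a joint would pass 70% of its speed; a pose out of reach is approached as far as the arm can. The fingers move at their own pace and stop on an object; FORCE is the grip in N (left out, the last holds). Time passes only in rows, so rows that do not move let the fingers close. It prints the time, the measured TCP pose, the force, the opening and the grip force at its end. Input that does not fit is refused with a message, and nothing moves.
- bot.get_state(): the state, without advancing time (a new reading comes with each control period).
- bot.read_camera(name): name is "scene" or "top" or "wrist"; returns a dict with "frame" (384x512x3 uint8, red, green, blue), "z_map" (384x512 float32, m along the optical axis (not along the pixel's ray), 0 where there is no reading), "mtx" (3x3 intrinsics, pixels), "world_from_camera" (4x4, takes a point from camera to world coordinates). Camera axes: x right, y down, z forward; pixel columns grow to the right and rows downward; lengths in m; the calibration is good to about 2 mm. A picture is of the moment at which its call begins.
- bot.hand_in(): hands the job in; it is judged then, once.
The state is a dict: "t": time; "joint_pos": joint angles; "joint_vel": joint speeds; "effort": joint torques, N m; "position": TCP position; "ee_rot": TCP orientation; "contact_force": force on the tool from outside, world axes, zero at the start; "moment": the same for the moment, N m; "width": finger opening in m; "gripper_force": force on a finger pad.
Only numpy, scipy, OpenCV 4.12 (cv2) and the standard library are available. Lean on these libraries where they do the work, as an engineer would, in place of code of your own. Each camera call takes 0.05 s, during which the arm holds its last target. There are 200 camera calls.

## Working session

There is one attempt and no reset: what is moved stays moved. The work goes in short steps, Python scripts to look and compute and a shell command to move; the robot and the scene stay as the last step left them, time stands still between calls to the robot, and variables do not carry over. Pictures are saved under pics/ and viewed, at most 10 in all, crops included, and the job is handed in when it is done.

```bash
mkdir -p pics
cat > h.py <<'E'
import numpy as np, cv2
from plant import bot
from scipy.spatial.transform import Rotation as R
def shot(n,f=None):
    c=bot.read_camera(n)
    if f: cv2.imwrite('pics/'+f,c['frame'][:,:,::-1]); np.savez('pics/'+f[:-4]+'.npz',**c)
    return c
def pts(c):
    z=c['z_map']; v,u=np.mgrid[:z.shape[0],:z.shape[1]]; K=c['mtx']
    P=np.stack([(u-K[0,2])/K[0,0]*z,(v-K[1,2])/K[1,1]*z,z],-1)
    T=c['world_from_camera']; return P@T[:3,:3].T+T[:3,3]
def tool(p,target_grasp=None):
    s=bot.get_state(); M=R.from_euler('xyz',s['ee_rot'],degrees=True).as_matrix()
    return M.T@(np.array(p)-s['position'])
E
python3 - <<'E'
from h import *
a=shot('scene','scene.png'); b=shot('top','top.png')
cv2.imwrite('pics/both.png',cv2.resize(np.vstack([a['frame'],b['frame']])[:,:,::-1],None,fx=.78,fy=.78))
for c in (a,b): print(c['mtx'].round(1).tolist(),c['world_from_camera'].round(3).tolist())
s=bot.get_state(); print(s)
E
```

```text
[[354.4, 0.0, 258.5], [0.0, 354.4, 190.2], [0.0, 0.0, 1.0]] [[-0.55, -0.591, 0.591, -0.16], [-0.835, 0.404, -0.374, 0.325], [-0.018, -0.699, -0.715, 0.985], [0.0, 0.0, 0.0, 1.0]]
[[366.8, 0.0, 253.8], [0.0, 366.8, 196.3], [0.0, 0.0, 1.0]] [[0.067, -0.977, 0.2, 0.285], [-0.998, -0.067, 0.008, -0.114], [0.005, -0.2, -0.98, 1.305], [0.0, 0.0, 0.0, 1.0]]
{'t': 0.1, 'joint_pos': array([70.36585214, 26.89345413, -2.78497194, 87.86848219,  1.38084522,
       65.37536713, -4.71522486]), 'joint_vel': array([ 0.05701573, -0.1020223 , -0.12174927, -0.24421036,  0.04009967,
       -0.0942392 ,  0.08340538]), 'effort': array([ 7.25030313e-04, -5.09170139e+01, -8.12070211e-02, -2.36829329e+01,
       -6.14463212e-02,  3.44431994e-02,  5.79989569e-05]), 'position': array([ 0.20819023, -0.64150713,  0.22158352]), 'ee_rot': array([-1.79896306e+02,  3.39881033e-03,  1.79808277e+01]), 'contact_force': array([-0.02771266,  0.52375591, -0.37613426]), 'moment': array([ 0.02051324,  0.02626641, -0.00271167]), 'gripper_force': 0.0, 'width': 0.08668348276988455}
```

View pics/top.png

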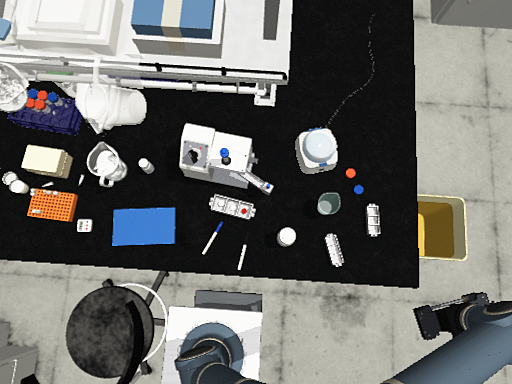

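View pics/scene.png

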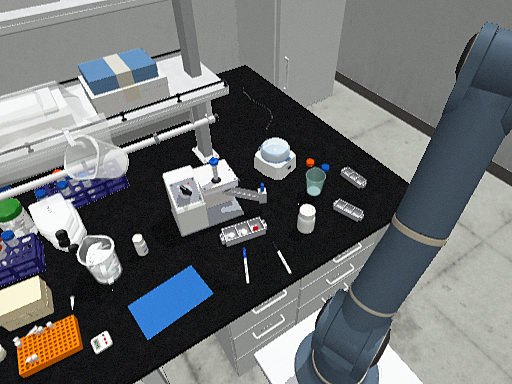

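The top view shows the block candidates: the three-cavity block at (232,206), plus smaller racks at (373,219) and (334,249). The first is the largest, sits before the dispenser and contains a red disc at its right end, about (246,211). The dispenser is at (215,155), its blue spout post at about (267,187), the magazine cap at (225,153), the mat at (144,226), the jar at (287,236), the cup at (328,203) and the dropper bottle at (145,165). I'll confirm this in one enlarged crop.

Run:
```python
from h import *
a=cv2.imread('pics/top.png')[112:222,168:288]; b=cv2.imread('pics/scene.png')[145:250,150:290]
a=cv2.resize(a,(600,550),interpolation=cv2.INTER_CUBIC)
cv2.imwrite('pics/crop.png',a)
for n,uv in (('top',[(225,153),(222,201),(234,206),(246,211),(267,187),(232,206),(144,226),(287,236),(328,203),(145,165),(193,157),(215,200),(255,215)]),('scene',[(214,161),(263,187),(243,231),(228,234),(256,228),(185,188)])):
    P=pts(np.load(f'pics/{n}.npz'))
    for u,v in uv: print(n,u,v,P[v,u].round(3))
P=pts(np.load('pics/top.npz')); f=np.load('pics/top.npz')['frame'].astype(int)
m=(f[...,2]>f[...,0]+60)&(np.abs(P[...,2])<.02); m[:,:100]=0;m[:,190:]=0
q=P[m]; print('mat',m.sum(),q.min(0),q.max(0)); print(cv2.minAreaRect(q[:,:2].astype(np.float32)))
for nm in('top','scene'):
  P=pts(np.load(f'pics/{nm}.npz'))
  mb=(P[...,2]>.015)&(P[...,2]<.045); 
  q=P[mb]; c=P[206,232] if nm=='top' else P[231,243]
  q=q[np.linalg.norm(q[:,:2]-c[:2],axis=1)<.1]; r=cv2.minAreaRect(q[:,:2].astype(np.float32)); print(nm,'block',r,np.median(q[:,2]),np.percentile(q[:,2],95))
```

```text
top 225 153 [ 0.624 -0.01   0.262]
top 222 201 [0.526 0.011 0.004]
top 234 206 [ 0.509 -0.034  0.012]
top 246 211 [ 0.495 -0.078  0.007]
top 267 187 [ 0.562 -0.145  0.117]
top 232 206 [ 0.51  -0.026  0.005]
top 144 226 [0.417 0.28  0.003]
top 287 236 [ 0.407 -0.222  0.089]
top 328 203 [ 0.545 -0.372 -0.   ]
top 145 165 [0.619 0.28  0.083]
top 193 157 [0.627 0.097 0.19 ]
top 215 200 [0.527 0.036 0.009]
top 255 215 [ 0.483 -0.111  0.006]
scene 214 161 [ 0.618 -0.006  0.265]
scene 263 187 [ 0.563 -0.151  0.115]
scene 243 231 [ 0.508 -0.03   0.013]
scene 228 234 [0.533 0.016 0.004]
scene 256 228 [ 0.494 -0.074  0.013]
scene 185 188 [0.629 0.099 0.197]
mat 2286 [ 0.34254947  0.16774102 -0.01011323] [0.49390237 0.40080693 0.01086766]
((0.4184434115886688, 0.2830011248588562), (0.13244713842868805, 0.2239157110452652), 6.074228763580322)
top block ((0.5401718616485596, -0.03251248598098755), (0.16499727964401245, 0.13006597757339478), 78.81637573242188) 0.0260524068392467 0.03282839902144942
scene block ((0.5380721092224121, -0.032156407833099365), (0.1629648208618164, 0.1317610740661621), 81.25559997558594) 0.02488522555225159 0.03278249692498375
```

View pics/crop.png

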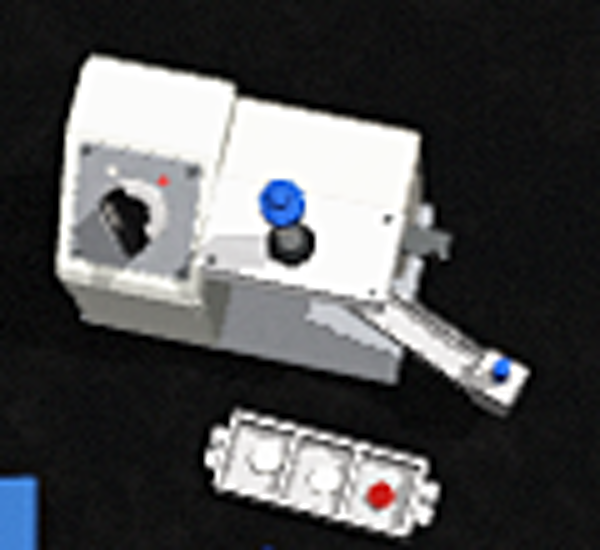

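The crop confirms it. The large three-cavity block has its red pellet in the right-hand cavity at crop (380,495), top-view pixel (244,211). The knob bar points to 11 o'clock at crop (125,222), and the spout is swung right with its post at crop (503,370). Next I'll fit the dispenser pose, panel, knob and block.

```bash
cat > fit.py <<'E'
from h import *
def run(files):
    C=[np.load(f'pics/{n}.npz') for n in files]
    Q=np.vstack([pts(c)[c['z_map']>0] for c in C]); F=np.vstack([c['frame'][c['z_map']>0] for c in C]).astype(int)
    sel=lambda m:Q[m]
    r,g,b=F.T; x,y,z=Q.T
    near=(abs(x-.6)<.2)&(abs(y)<.25)
    blue=near&(b>r+70)&(b>g+30)
    cap=sel(blue&(z>.24)&(z<.3)); post=sel(blue&(z>.09)&(z<.135)&(y<-.02))
    print('cap',len(cap),np.median(cap,0),cap.min(0),cap.max(0)); print('post',len(post),np.median(post,0),post.min(0),post.max(0))
    for nm,m in (('console',near&(z>.184)&(z<.198)&(y>.02)),('head',near&(z>.165)&(z<.176)&(y>-.1)&(y<.06))):
        q=sel(m); print(nm,len(q),np.median(q,0),cv2.minAreaRect(q[:,:2].astype(np.float32)))
    red=sel((r>120)&(g<70)&(b<70)&(abs(x-.5)<.06)&(abs(y+.07)<.06)); print('red',len(red),np.median(red,0))
    # panel
    pm=(x>.5)&(x<.68)&(y>.03)&(y<.16)&(z>.07)&(z<.185); q=sel(pm); best=None
    rng=np.random.default_rng(0)
    for _ in range(3000):
        a=q[rng.choice(len(q),3,False)]; n=np.cross(a[1]-a[0],a[2]-a[0]); n/=np.linalg.norm(n)+1e-9
        if n[2]<0:n=-n
        if abs(np.degrees(np.arccos(n[2]))-35)>8 or n[0]>0: continue
        k=(abs((q-a[0])@n)<.003).sum()
        if best is None or k>best[0]: best=(k,n,a[0])
    k,n,p=best; i=q[abs((q-p)@n)<.004]; c=i.mean(0); n=np.linalg.svd(i-c)[2][2]; n*=np.sign(n[2])
    print('panel',k,n,'tilt',np.degrees(np.arccos(n[2])),'yaw',np.degrees(np.arctan2(-n[1],-n[0])),'c',c)
    d=(q-c)@n; kb=q[(d>.03)&(d<.045)]; print('knobtop',len(kb),np.median(kb,0),np.median((kb-c)@n))
    w=near&(z>.02)&(z<.036)&(abs(x-.505)<.06+.3*0); w&=(np.abs(x-.51-.25*(y+.03))<.05)
    bq=sel(w); print('block',len(bq),cv2.minAreaRect(bq[:,:2].astype(np.float32)))
if __name__=='__main__':
    import sys
    np.set_printoptions(precision=4,suppress=True)
    for a in sys.argv[1:]: print('---',a); run(a.split(','))
E
python3 fit.py top scene top,scene
```

```text
--- top
cap 67 [ 0.6253 -0.0071  0.2601] [ 0.6148 -0.0188  0.2496] [0.6403 0.0055 0.2717]
post 9 [ 0.5671 -0.1476  0.125 ] [ 0.5633 -0.1518  0.091 ] [ 0.5793 -0.1441  0.1274]
console 590 [0.701  0.0938 0.1901] ((0.6741922497749329, 0.09647047519683838), (0.10054995864629745, 0.12318581342697144), 81.23785400390625)
head 1174 [ 0.661  -0.0194  0.1706] ((0.6599254012107849, -0.009702764451503754), (0.13195447623729706, 0.11749374866485596), 82.3051986694336)
red 17 [ 0.4935 -0.0705  0.0121]
panel 548 [-0.5903  0.0883  0.8024] tilt 36.64341557451567 yaw -8.510976705886337 c [0.6383 0.097  0.1568]
knobtop 10 [0.6154 0.095  0.1834] 0.03488727779046549
block 238 ((0.5042659044265747, -0.025192558765411377), (0.1645636409521103, 0.05677833780646324), 78.8163833618164)
--- scene
cap 60 [ 0.6222 -0.0054  0.2613] [ 0.6124 -0.0222  0.2504] [0.6387 0.0059 0.2713]
post 23 [ 0.5626 -0.1459  0.1146] [ 0.5595 -0.1506  0.0978] [ 0.5692 -0.1429  0.1303]
console 454 [0.6939 0.0946 0.1916] ((0.6704440712928772, 0.09388722479343414), (0.0991101935505867, 0.12369997799396515), 82.06456756591797)
head 748 
[... 528 characters left out ...]
 0.0059 0.2717]
post 32 [ 0.5641 -0.1471  0.1202] [ 0.5595 -0.1518  0.091 ] [ 0.5793 -0.1429  0.1303]
console 1044 [0.6976 0.094  0.1908] ((0.6722682118415833, 0.09505942463874817), (0.10207369923591614, 0.12712357938289642), 82.46310424804688)
head 1922 [ 0.6551 -0.0152  0.1713] ((0.6599773168563843, -0.011080563068389893), (0.13656653463840485, 0.12098442763090134), 82.06129455566406)
red 33 [ 0.4947 -0.0708  0.0134]
panel 1110 [-0.5895  0.0841  0.8034] tilt 36.54580012553011 yaw -8.11440696403999 c [0.6362 0.0967 0.1568]
knobtop 15 [0.6137 0.0941 0.184 ] 0.03424580063854512
block 586 ((0.5038214921951294, -0.02566421777009964), (0.1656620353460312, 0.05992109328508377), 79.18651580810547)
```

```bash
python3 -m pendant '[[0.087,0,0,-0.05,0],[0.087,0,0,-0.1,0],[0.087,0,0,-0.13,0]]'
```

```text
t: 0.4
position: [0.2086, -0.6428, 0.3565]
ee_rot: [179.7, -0.0, 18.0]
contact_force: [0.1, -0.7, 1.3]
width: 0.0872
gripper_force: 0.0
```

```bash
python3 -m pendant '[[0.087,0.037,-0.032,0,-4],[0.087,0.074,-0.064,0,-8],[0.087,0.111,-0.096,0,-12],[0.087,0.148,-0.128,0,-16],[0.087,0.185,-0.16,0,-20]]'; python3 -c "
from h import *
print(tool([.52,-.13,.35]))"
```

```text
t: 0.9
position: [0.3355, -0.4307, 0.3522]
ee_rot: [-180.0, 0.0, 38.1]
contact_force: [0.9, 0.4, 0.6]
width: 0.0867
gripper_force: 0.0
[ 0.33076935 -0.12256565  0.00225985]
```

```bash
python3 -m pendant '[[0.087,0.046,-0.018,0,-4],[0.087,0.092,-0.035,0,-8],[0.087,0.138,-0.052,0,-12],[0.087,0.184,-0.07,0,-16],[0.087,0.23,-0.087,0,-20]]' && python3 -m pendant '[[0.087,0.045,-0.02,0,-4],[0.087,0.09,-0.038,0,-6],[0.087,0.09,-0.038,0,-6],[0.087,0.09,-0.038,0,-6]]'
python3 - <<'E'
from h import *
c=shot('wrist','w1.png'); print(bot.get_state()['joint_pos'],c['mtx'],c['world_from_camera'].round(3))
E
python3 fit.py w1
```

```text
t: 1.4
position: [0.4631, -0.2207, 0.3524]
ee_rot: [-180.0, 0.0, 58.1]
contact_force: [1.2, -0.3, -0.4]
width: 0.0878
gripper_force: 0.0
t: 1.8
position: [0.4781, -0.1252, 0.3524]
ee_rot: [-180.0, 0.0, 64.1]
contact_force: [0.5, -1.0, 0.4]
width: 0.087
gripper_force: 0.0
[ 36.74205193   6.24911032 -29.21613917  99.55617885   3.19850476
  75.04232896 -19.20854515] [[294.97609363   0.         258.51033223]
 [  0.         294.97609363 188.52120781]
 [  0.           0.           1.        ]] [[ 0.9   -0.418 -0.123  0.512]
 [-0.436 -0.864 -0.252 -0.056]
 [-0.001  0.28  -0.96   0.514]
 [ 0.     0.     0.     1.   ]]
--- w1
  return _methods._mean(a, axis=axis, dtype=dtype,
  ret = um.true_divide(
Traceback (most recent call last):
  File "fit.py", line 31, in <module>
    for a in sys.argv[1:]: print('---',a); run(a.split(','))
                                           ~~~^^^^^^^^^^^^^^
  File "fit.py", line 10, in run
    print('cap',len(cap),np.median(cap,0),cap.min(0),cap.max(0)); print('post',len(post),np.median(post,0),post.min(0),post.max(0))
                                          ~~~~~~~^^^
ValueError: zero-size array to reduction operation minimum which has no identity
```

View pics/w1.png

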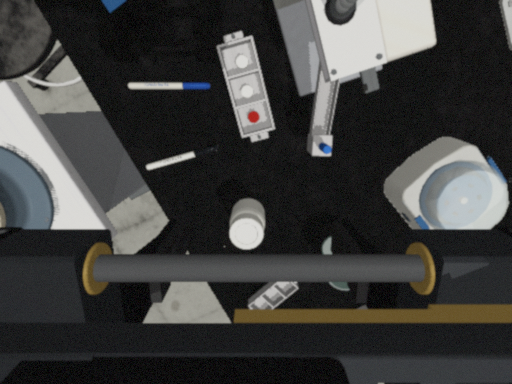

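The wrist view shows the post top at (326,149), the red pellet at (254,117), the white pellets at (247,91) and (241,61), and the jar at (247,225). Now I'll turn those pixels into positions.

Run:
```python
from h import *
np.set_printoptions(precision=4,suppress=True)
c=np.load('pics/w1.npz'); P=pts(c); f=c['frame'].astype(int); r,g,b=f[...,0],f[...,1],f[...,2]; x,y,z=P[...,0],P[...,1],P[...,2]
box=np.zeros(r.shape,bool); box[130:165,305:340]=1
m=box&(b>r+50)&(b>g+30); q=P[m]; print('post',len(q),np.median(q,0),q.min(0),q.max(0)); t=q[q[:,2]>.118]; print(len(t),t.mean(0))
m=box&(z>.08)&(z<.1); print('top flat',np.median(P[m],0))
box[:]=0; box[30:145,210:280]=1
m=box&(r>90)&(g<70)&(b<70); q=P[m]; print('red',len(q),q.mean(0))
m=box&(z>.024)&(z<.04); q=P[m]; rc=cv2.minAreaRect(q[:,:2].astype(np.float32)); print('block',len(q),rc,np.median(q[:,2]))
d=np.array([np.cos(np.radians(79)),np.sin(np.radians(79))]); n=np.array([-d[1],d[0]])
for u in(d,n): e=q[:,:2]@u; print(np.percentile(e,[0,1,50,99,100]))
```

```text
post 86 [ 0.5661 -0.1474  0.1229] [ 0.5119 -0.1847 -0.0009] [ 0.591  -0.056   0.5141]
64 [ 0.566  -0.147   0.1293]
top flat [ 0.5645 -0.1446  0.0905]
red 78 [ 0.4937 -0.0718  0.0125]
block 968 ((0.5035362839698792, -0.029412776231765747), (0.16195742785930634, 0.05605543032288551), 78.91057586669922) 0.029110685269658487
[-0.0138 -0.011   0.0785  0.1464  0.1482]
[-0.528  -0.5277 -0.4993 -0.4721 -0.4718]
```

```bash
python3 -c "
from h import *
print(tool([.566,-.147,.2]),tool([.566,-.147,.097]),bot.get_state()['position'])"
```

```text
[0.02074047 0.08804929 0.15219527] [0.02083631 0.08808458 0.25519522] [ 0.47789683 -0.12685957  0.35224467]
```

```bash
python3 -m pendant '[[0.06,0.01,0.044,0.02,0],[0.06,0.021,0.088,0.04,0],[0.06,0.021,0.088,0.088,0],[0.06,0.021,0.088,0.136,0],[0.06,0.021,0.088,0.18,0]]' 6 && python3 -m pendant '[[0.06,0,0,0,0]]' && python3 -c "
from h import *
print(tool([.566,-.147,.097]),bot.get_state()['position'])"
```

```text
t: 2.35
position: [0.5656, -0.1486, 0.1697]
ee_rot: [-179.9, 0.1, 63.7]
contact_force: [-0.9, -0.4, -0.3]
width: 0.0616
gripper_force: 0.0
t: 2.45
position: [0.5613, -0.1479, 0.1659]
ee_rot: [-179.2, 0.2, 63.8]
contact_force: [-0.4, -0.2, 0.1]
width: 0.0605
gripper_force: 0.0
[0.00319459 0.00473833 0.06884074] [ 0.56129356 -0.1479336   0.16591068]
```

```bash
python3 -m pendant '[[0.06,0,0,0.02,0],[0.06,0,0,0.04,0],[0.06,0,0,0.055,0],[0.06,0,0,0.055,0]]' && python3 -c "
from h import *
c=shot('wrist','w2.png')
print(tool([.566,-.147,.097]),bot.get_state()['position'])"
```

```text
t: 2.85
position: [0.5659, -0.147, 0.117]
ee_rot: [-179.9, 0.1, 63.9]
contact_force: [0.3, -0.9, 0.2]
width: 0.0599
gripper_force: 0.0
[-0.0004658  -0.00051442  0.02106524] [ 0.5666667  -0.14680056  0.11806518]
```

View pics/w2.png

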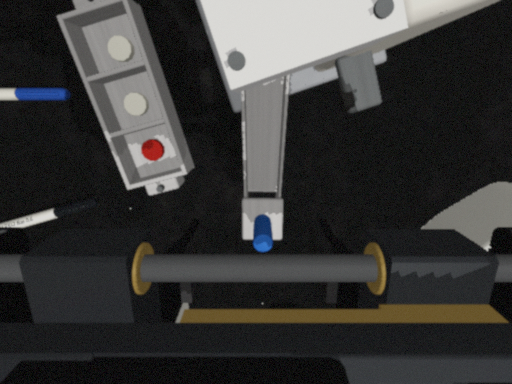

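The post, at (263,235), stands centred between the fingers. I'll go down and close.

```bash
python3 -m pendant '[[0.06,0,0,0.019,0],[0.05,0,0,0.019,0],[0.03,0,0,0.019,0],[0.005,0,0,0.019,0],[0.005,0,0,0.019,0]]' 5 && python3 -m pendant '[[0.005,0,0,0,0],[0.005,0,0,0,0],[0.005,0,0,0,0],[0.005,0,0,0,0]]'
```

```text
t: 3.4
position: [0.5672, -0.1461, 0.0996]
ee_rot: [179.9, -0.0, 64.0]
contact_force: [0.3, 0.4, -0.7]
width: 0.0359
gripper_force: 0.0
t: 3.8
position: [0.5667, -0.146, 0.0987]
ee_rot: [180.0, 0.0, 64.0]
contact_force: [-1.2, -0.4, 1.0]
width: 0.0113
gripper_force: 5.0
```

```bash
python3 -m pendant '[[0.005,0.0005,-0.0109,0,5],[0.005,0.0019,-0.0217,0,10],[0.005,0.0043,-0.0324,0,15],[0.005,0.0075,-0.0428,0,20],[0.005,0.0117,-0.0528,0,25]]' && python3 -m pendant '[[0.005,0.0005,-0.0109,0,5],[0.005,0.0019,-0.0217,0,10],[0.005,0.0043,-0.0324,0,15],[0.005,0.0075,-0.0428,0,20],[0.005,0.0099,-0.0488,0,23]]' && python3 -m pendant '[[0.005,0,0,0,0],[0.005,0,0,0,0]]'
python3 - <<'E'
from h import *
c=shot('wrist','w3.png'); t=shot('top','t3.png'); s=shot('scene','s3.png')
E
```

```text
t: 4.3
position: [0.5255, -0.1109, 0.0988]
ee_rot: [179.9, -0.2, 38.8]
contact_force: [4.4, 2.3, -2.8]
width: 0.0118
gripper_force: 5.0
t: 4.8
position: [0.504, -0.0663, 0.0991]
ee_rot: [180.0, -0.4, 15.9]
contact_force: [7.1, 0.7, -4.0]
width: 0.0119
gripper_force: 5.0
t: 5.0
position: [0.504, -0.0666, 0.0991]
ee_rot: [180.0, -0.4, 16.1]
contact_force: [5.5, 1.3, -3.6]
width: 0.0117
gripper_force: 5.0
```

View pics/w3.png

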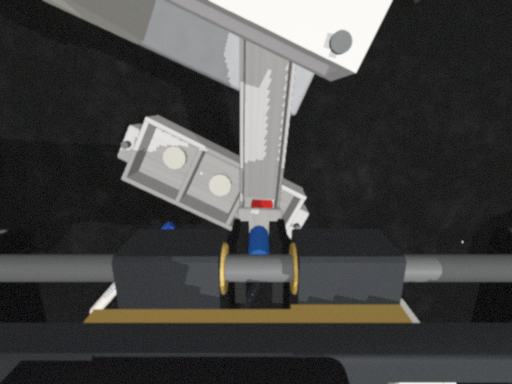

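The tip is at about -0.038 along the block, with the target at -0.046, so I'll swing it 8 mm back to the right.

```bash
python3 -m pendant '[[0.005,0.002,0.004,0,-2],[0.005,0.004,0.008,0,-4],[0.005,0.004,0.008,0,-4]]' && python3 -m pendant '[[0.005,0,0,0,0]]' && python3 -m pendant '[[0.02,0,0,0,0],[0.04,0,0,0,0],[0.05,0,0,0,0],[0.05,0,0,0,0]]' && python3 -m pendant '[[0.06,0,0,-0.04,0],[0.06,0,0,-0.08,0],[0.06,0,0,-0.12,0],[0.06,0,0,-0.16,0],[0.06,0,0,-0.2,0]]' && python3 -m pendant '[[0.06,0,0,0,0],[0.06,0,0,0,0]]'
python3 - <<'E'
from h import *
np.set_printoptions(precision=4,suppress=True)
for n in('wrist','top','scene'):
  c=shot(n,n[0]+'4.png'); P=pts(c); f=c['frame'].astype(int); r,g,b=f[...,0],f[...,1],f[...,2]; x,y,z=P[...,0],P[...,1],P[...,2]
  m=(b>r+50)&(b>g+30)&(abs(x-.5)<.05)&(abs(y+.07)<.05)&(z>.08)&(z<.14); q=P[m]; print(n,'post',len(q),np.median(q,0),q[q[:,2]>.118].mean(0))
  m=(z>.024)&(z<.036)&(abs(x-.5-.2*(y+.028))<.045)&(abs(y+.028)<.1); q=P[m]
  if len(q): print('block',len(q),cv2.minAreaRect(q[:,:2].astype(np.float32)))
  m=(abs(x-.5)<.05)&(abs(y+.07)<.05)&(z>.08)&(z<.097);q=P[m]; print('spout flat',len(q),np.median(q,0) if len(q) else 0)
E
```

```text
t: 5.45
position: [0.5067, -0.0755, 0.0988]
ee_rot: [180.0, 0.1, 20.0]
contact_force: [-3.3, -1.8, 4.6]
width: 0.0117
gripper_force: 5.0
t: 5.55
position: [0.5066, -0.0752, 0.0988]
ee_rot: [180.0, 0.1, 20.0]
contact_force: [-3.3, -1.0, 5.5]
width: 0.012
gripper_force: 5.0
t: 5.95
position: [0.5073, -0.0744, 0.0984]
ee_rot: [-180.0, -0.0, 20.0]
contact_force: [-0.3, -0.2, 0.4]
width: 0.0359
gripper_force: 0.0
t: 6.45
position: [0.507, -0.0745, 0.3002]
ee_rot: [180.0, -0.0, 20.0]
contact_force: [0.7, 0.1, -0.7]
width: 0.0595
gripper_force: 0.0
t: 6.65
position: [0.5075, -0.0746, 0.2992]
ee_rot: [179.9, -0.1, 20.0]
contact_force: [0.0, -0.1, 0.4]
width: 0.0597
gripper_force: 0.0
wrist post 103 [ 0.5068 -0.075   0.1226] [ 0.5052 -0.0755  0.123 ]
block 999 ((0.50368332862854, -0.028641797602176666), (0.16171032190322876, 0.056540749967098236), 78.93135070800781)
spout flat 432 [ 0.5104 -0.0728  0.0905]
top post 0 [nan nan nan] [nan nan nan]
block 1 ((0.5077359080314636, 0.05389182269573212), (0.0, 0.0), 0.0)
spout flat 0 0
scene post 25 [ 0.5012 -0.0737  0.1164] [ 0.503  -0.0745  0.124 ]
block 252 ((0.5028014183044434, -0.027049705386161804), (0.1632819026708603, 0.05857681855559349), 78.33150482177734)
spout flat 82 [ 0.5025 -0.07    0.0908]
  return _methods._mean(a, axis=axis, dtype=dtype,
  ret = um.true_divide(
<stdin>:5: RuntimeWarning: Mean of empty slice.
```

View pics/w4.png

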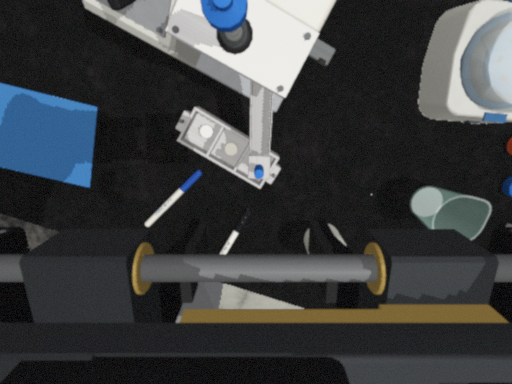

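The spout tip sits at about (-0.046 along, +0.010 across) in the block frame, which is within tolerance. The tool can't tilt, and a straight grip would sweep the gripper body into the magazine. So I'll push the bar's lower end with the closed fingers, turning the tool as the bar turns. First I'll move over the knob and measure it.

```bash
python3 -m pendant '[[0.0,0.02,-0.01,-0.03,-8],[0.0,0.05,-0.03,-0.035,-16],[0.0,0.08,-0.05,-0.035,-24],[0.0,0.11,-0.065,-0.035,-32],[0.0,0.14,-0.082,-0.035,-40]]' 10 && python3 -m pendant '[[0.0,0,0,0,-8],[0.0,0,0,0,-16],[0.0,0,0,0,-24],[0.0,0,0,0,-32],[0.0,0,0,0,-40]]' && python3 -m pendant '[[0.0,0,0,0,-8],[0.0,0,0,0,-16],[0.0,0,0,0,-22],[0,0,0,0,-22]]'
python3 - <<'E'
from h import *
np.set_printoptions(precision=4,suppress=True)
c=shot('wrist','w5.png'); s=bot.get_state(); print(s['joint_pos'],s['position'],s['ee_rot'],s['width'])
E
python3 fit.py w5 2>&1 | grep -v Warn
```

```text
t: 7.3
position: [0.6112, 0.051, 0.3318]
ee_rot: [-179.9, 0.1, 60.3]
contact_force: [0.9, -0.4, -0.8]
width: 0.0281
gripper_force: 0.0
t: 7.8
position: [0.6103, 0.0502, 0.3316]
ee_rot: [-179.8, -0.0, 100.3]
contact_force: [-0.3, 0.3, -0.5]
width: 0.0014
gripper_force: 0.0
t: 8.2
position: [0.6103, 0.05, 0.3317]
ee_rot: [-179.9, -0.1, 122.0]
contact_force: [-0.3, 0.5, -0.8]
width: 0.0003
gripper_force: 0.0
[ 19.9336  21.2536 -39.1211  86.4205  13.5064  77.2757  11.5709] [0.6104 0.05   0.332 ] [-179.8835   -0.0853  121.8583] 0.0004837222789379526
  return _methods._mean(a, axis=axis, dtype=dtype,
  ret = um.true_divide(
--- w5
Traceback (most recent call last):
  File "fit.py", line 31, in <module>
    for a in sys.argv[1:]: print('---',a); run(a.split(','))
                                           ~~~^^^^^^^^^^^^^^
  File "fit.py", line 10, in run
    print('cap',len(cap),np.median(cap,0),cap.min(0),cap.max(0)); print('post',len(post),np.median(post,0),post.min(0),post.max(0))
                                          ~~~~~~~^^^
ValueError: zero-size array to reduction operation minimum which has no identity
```

View pics/w5.png

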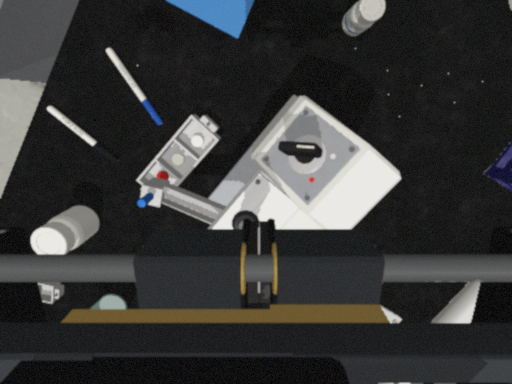

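The knob bar lies at (280–320,149) on the grey panel, its bezel centred at about (303,150). Now I'll fit the panel plane, knob axis and bar direction.

```bash
cat > knob.py <<'E'
from h import *
np.set_printoptions(precision=4,suppress=True)
for f in ('w5','t4','s4','top','scene'):
    c=np.load(f'pics/{f}.npz'); P=pts(c).reshape(-1,3); F=c['frame'].reshape(-1,3).astype(int)
    q0=(abs(P[:,0]-.63)<.08)&(abs(P[:,1]-.095)<.055)&(P[:,2]>.06)&(P[:,2]<.2)
    q=P[q0];col=F[q0].max(1)
    # plane with the nominal normal free
    best=None;rng=np.random.default_rng(1)
    for _ in range(2000):
        a=q[rng.choice(len(q),3,False)]; n=np.cross(a[1]-a[0],a[2]-a[0]); n/=np.linalg.norm(n)+1e-9; n*=np.sign(n[2])
        if abs(n[2]-.819)>.06 or n[0]>0: continue
        k=(abs((q-a[0])@n)<.002).sum()
        if best is None or k>best[0]: best=(k,n,a[0])
    if best is None: print(f,'no'); continue
    k,n,p=best; i=q[abs((q-p)@n)<.003]; c0=i.mean(0); n=np.linalg.svd(i-c0)[2][2]; n*=np.sign(n[2])
    d=(q-c0)@n; lat=np.cross(n,[0,0,1]); 
    up=np.array([0,0,1])-n[2]*n; up/=np.linalg.norm(up); left=np.cross(n,up)
    print(f,k,'n',n,'tilt',np.degrees(np.arccos(n[2])),'yaw',np.degrees(np.arctan2(-n[1],-n[0])))
    for nm,lo,hi in (('bar',.033,.043),('bezel',.0045,.0085)):
        m=(d>lo)&(d<hi); 
        if m.sum()<4: continue
        s=np.c_[(q[m]-c0)@up,(q[m]-c0)@left]; s=s[np.linalg.norm(s-np.median(s,0),axis=1)<.03]; r=cv2.minAreaRect(s.astype(np.float32)); mid=np.array(r[0])
        w=c0+mid[0]*up+mid[1]*left
        e=np.linalg.svd(s-s.mean(0))[2][0]; print(nm,m.sum(),'rect',r,'ang',np.degrees(np.arctan2(e[1],e[0])),'plane pt',w,'G',w+.028*n)
E
python3 knob.py
```

```text
w5 5321 n [-0.561   0.0805  0.8239] tilt 34.52602856521079 yaw -8.165750829192898
bar 377 rect ((-0.007385985925793648, -0.0017629973590373993), (0.041643477976322174, 0.011128297075629234), 34.60261535644531) ang 35.4274887620792 plane pt [0.6452 0.0967 0.1615] G [0.6295 0.099  0.1846]
bezel 452 rect ((-0.0044379690662026405, -0.0014983545988798141), (0.040205229073762894, 0.04269600287079811), 20.6163272857666) ang -66.95615114005876 plane pt [0.6476 0.0967 0.1632] G [0.6319 0.0989 0.1863]
t4 470 n [-0.561   0.0915  0.8227] tilt 34.64269433620081 yaw -9.265954618726326
bar 39 rect ((-0.004581917077302933, 0.0007680859416723251), (0.042225368320941925, 0.011083316057920456), 37.112003326416016) ang -142.59214464390408 plane pt [0.6462 0.0985 0.1618] G [0.6305 0.1011 0.1848]
bezel 74 rect ((0.01275040302425623, -0.008594918996095657), (0.049311213195323944, 0.034240953624248505), 43.05643844604492) ang -131.27123894183708 plane pt [0.6588 0.087  0.1716] G [0.6431 0.0895 0.1947]
s4 518 n [-0.5791  0.0793  0.8114] tilt 35.77091043917877 yaw -7.800357733069648
bar 38 rect ((0.0032894751
[... 675 characters left out ...]
ezel 51 rect ((0.0017517488449811935, -0.003943437710404396), (0.03533553332090378, 0.05221370607614517), 64.5019760131836) ang -165.5687833380119 plane pt [0.6475 0.0936 0.1642] G [0.6313 0.0959 0.187 ]
scene 511 n [-0.5445  0.0733  0.8356] tilt 33.32617431745675 yaw -7.665346764620832
bar 34 rect ((-0.005185416899621487, 0.0005414551123976707), (0.039227984845638275, 0.009881632402539253), 33.72775650024414) ang -145.16597201989842 plane pt [0.6442 0.097  0.1629] G [0.6289 0.0991 0.1863]
bezel 80 rect ((0.002120452467352152, 2.611801028251648e-05), (0.05054675042629242, 0.049491312354803085), 32.70344924926758) ang -49.64126690561602 plane pt [0.6502 0.0957 0.1669] G [0.6349 0.0978 0.1903]
```

```bash
cat > path.py <<'E'
from h import *
np.set_printoptions(precision=4,suppress=True)
G=np.array([.630,.0992,.1853]); yaw=np.radians(-8.2); t=np.radians(35)
X=np.array([np.cos(yaw),np.sin(yaw),0]); n=-np.sin(t)*X+np.cos(t)*np.array([0,0,1]); up=np.cos(t)*X+np.sin(t)*np.array([0,0,1]); left=np.cross(n,up)
pan=G-.028*n; mag=np.array([.625,-.006])
a,b,h=np.meshgrid(np.linspace(-.021,.021,85),np.linspace(-.0055,.0055,12),np.linspace(-.018,.010,57),indexing='ij')
r=.020; 
for phi,zt in ((.6,-.008),(.4,-.008),(.2,-.008),(0,-.010),(-.2,-.012),(-.4,-.013),(-.6,-.014),(-.65,-.014)):
    B=np.cos(phi)*up+np.sin(phi)*left; C=np.cross(n,B)
    p=(G+a[...,None]*B+b[...,None]*C+h[...,None]*n).reshape(-1,3)
    beta=np.arctan2(B[1],B[0]); u=np.array([np.cos(beta),np.sin(beta),0]); v=np.array([-u[1],u[0],0])
    d=p-G; al=d@u; m=(al>-r-.015)&(al<-r+.015)&(d[:,2]>zt)
    lim=(d@v)[m].min(); k=np.argmin(np.where(m,d@v,9)); T=G-r*u+(lim-.0095)*v+[0,0,zt]
    # clearance of finger tip corners to panel/bezel, body to magazine
    cor=[T+i*.015*u+j*.0095*v for i in(-1,1) for j in(-1,1)]; cl=min((c-pan)@n for c in cor)
    q=np.r_[mag,0]-T; gu=abs(q@u)-.095-.0145; gv=abs(q@v)-.0375-.0145
    print(f'phi {phi:5.2f} yaw {np.degrees(beta)+90:6.1f} TCP',T,'contact al %.4f z %.4f'%(al[k],d[k,2]),'panel %.3f'%cl,'mag %.3f'%max(gu,gv), 'barside',lim)
E
python3 path.py
```

```text
phi  0.60 yaw  121.7 TCP [0.622  0.0741 0.1773] contact al -0.0054 z -0.0080 panel 0.014 mag 0.018 barside -0.0076884663499649265
phi  0.40 yaw  109.1 TCP [0.6164 0.0773 0.1773] contact al -0.0052 z -0.0078 panel 0.017 mag 0.030 barside -0.006753154162315597
phi  0.20 yaw   95.7 TCP [0.6116 0.0818 0.1773] contact al -0.0056 z -0.0077 panel 0.021 mag 0.037 barside -0.005998675404736103
phi  0.00 yaw   81.8 TCP [0.6081 0.0872 0.1753] contact al -0.0056 z 0.0071 panel 0.023 mag 0.038 barside -0.005500000000000005
phi -0.20 yaw   67.9 TCP [0.6053 0.0916 0.1733] contact al -0.0192 z -0.0020 panel 0.022 mag 0.031 barside -0.006825373377144737
phi -0.40 yaw   54.5 TCP [0.6036 0.0966 0.1723] contact al -0.0086 z 0.0043 panel 0.022 mag 0.019 barside -0.0079369658367236
phi -0.60 yaw   41.9 TCP [0.603  0.1019 0.1713] contact al -0.0215 z -0.0033 panel 0.022 mag 0.004 barside -0.008791486638190137
phi -0.65 yaw   38.9 TCP [0.6031 0.1032 0.1713] contact al -0.0059 z 0.0049 panel 0.022 mag -0.000 barside -0.008965788059939231
```

```bash
sed -i 's/beta=np.arctan2(B\[1\],B\[0\])/beta=yaw+np.radians(phi\/.6*28)/; s/^r=.020/r=.024/; s/(-.65,-.014)/(-.75,-.014)/' path.py
cat >> path.py <<'E'
    print('   ', tool(T))
E
python3 path.py
```

```text
phi  0.60 yaw  109.8 TCP [0.6137 0.0737 0.1773] contact al -0.0176 z -0.0079 panel 0.018 mag 0.027 barside -0.008915902153074154
    [0.0182 0.0156 0.1547]
phi  0.40 yaw  100.5 TCP [0.6095 0.078  0.1773] contact al -0.0183 z -0.0080 panel 0.021 mag 0.033 barside -0.007606466180814824
    [0.0241 0.0143 0.1548]
phi  0.20 yaw   91.1 TCP [0.6063 0.0828 0.1773] contact al -0.0153 z -0.0080 panel 0.024 mag 0.037 barside -0.006476817254493288
    [0.0298 0.0141 0.1548]
phi  0.00 yaw   81.8 TCP [0.6041 0.0878 0.1753] contact al -0.0186 z -0.0100 panel 0.025 mag 0.038 barside -0.005500000000000002
    [0.0352 0.0149 0.1568]
phi -0.20 yaw   72.5 TCP [0.6024 0.0916 0.1733] contact al -0.0094 z 0.0050 panel 0.024 mag 0.034 barside -0.006098105786114229
    [0.0393 0.0154 0.1588]
phi -0.40 yaw   63.1 TCP [0.6013 0.0957 0.1723] contact al -0.0093 z 0.0046 panel 0.023 mag 0.028 barside -0.006623163811881177
    [0.0434 0.0167 0.1598]
phi -0.60 yaw   53.8 TCP [0.6008 0.1    0.1713] contact al -0.0091 z 0.0043 panel 0.023 mag 0.019 barside -0.007079891445476718
    [0.0473 0.0186 0.1608]
phi -0.75 yaw   46.8 TCP [0.601  0.1034 0.1713] contact al -0.0093 z 0.0039 panel 0.023 mag 0.011 barside -0.007274941331918816
    [0.0501 0.0205 0.1608]
```

```bash
python3 -m pendant '[[0,0.005,0.0126,0.02,6],[0,0.005,0.0126,0.06,12],[0,0.005,0.0126,0.105,12],[0,0.005,0.0126,0.135,12],[0,0.005,0.0126,0.145,12]]' 20 && python3 -m pendant '[[0,0,0,0.0,0],[0,0,0,0,0]]' && python3 -c "
from h import *
for p in ([.618,.061,.1773],[.6137,.0737,.1773],[.6095,.078,.1773],[.6063,.0828,.1773],[.6041,.0878,.1753]): print(tool(p).round(4))"
```

```text
t: 8.75
position: [0.6164, 0.0604, 0.1842]
ee_rot: [-179.6, -0.1, 109.9]
contact_force: [-0.3, -0.0, -0.2]
width: 0.0002
gripper_force: 0.0
t: 8.95
position: [0.6199, 0.0616, 0.1901]
ee_rot: [179.9, 0.0, 109.9]
contact_force: [0.2, -0.3, 0.5]
width: 0.0002
gripper_force: 0.0
[ 0.0001 -0.0021  0.0128]
[ 0.0135 -0.0018  0.0128]
[ 0.0189 -0.0042  0.0128]
[ 0.0245 -0.0056  0.0128]
[ 0.03   -0.006   0.0147]
```

```bash
python3 -m pendant '[[0,0,0,0.010,0],[0,0.005,-0.001,0.01,0],[0,0.010,-0.001,0.01,0],[0,0.0135,-0.0018,0.01,0],[0,0.0135,-0.0018,0.01,0]]' && python3 -c "
from h import *
for p in ([.6137,.0737,.1773],[.6095,.078,.1773],[.6063,.0828,.1773],[.6041,.0878,.1753],[.6024,.0916,.1733],[.6013,.0957,.1723],[.6008,.1,.1713],[.601,.1034,.1713]): print(tool(p).round(4))"
```

```text
t: 9.45
position: [0.6131, 0.073, 0.1791]
ee_rot: [179.9, 0.1, 110.0]
contact_force: [1.7, -1.5, -0.0]
width: 0.0004
gripper_force: 0.9
[0.0004 0.0008 0.0018]
[ 0.0059 -0.0017  0.0018]
[ 0.0115 -0.003   0.0018]
[ 0.0169 -0.0034  0.0038]
[ 0.0211 -0.0037  0.0058]
[ 0.0253 -0.0033  0.0068]
[ 0.0295 -0.0023  0.0078]
[ 0.0327 -0.001   0.0078]
```

```bash
python3 -m pendant '[[0,0.003,-0.001,0.002,5],[0,0.006,-0.0017,0.002,9.5],[0,0.009,-0.0024,0.002,14],[0,0.0115,-0.003,0.002,19],[0,0.0142,-0.0032,0.003,23.5]]' && python3 -c "
from h import *
for p in ([.6063,.0828,.1773],[.6041,.0878,.1753],[.6024,.0916,.1733],[.6013,.0957,.1723],[.6008,.1,.1713],[.601,.1034,.1713]): print(tool(p).round(4))"
```

```text
t: 9.95
position: [0.6062, 0.0798, 0.1762]
ee_rot: [179.8, 0.4, 86.1]
contact_force: [1.6, -10.7, 6.4]
width: 0.0002
gripper_force: 6.2
[ 0.003  -0.0001 -0.0011]
[ 0.0079 -0.0027  0.0009]
[ 0.0116 -0.0046  0.0028]
[ 0.0156 -0.006   0.0038]
[ 0.0198 -0.0068  0.0048]
[ 0.0233 -0.0068  0.0047]
```

```bash
python3 -m pendant '[[0,0.004,-0.002,0.001,6.5],[0,0.009,-0.004,0.002,13],[0,0.013,-0.0055,0.003,20],[0,0.018,-0.0065,0.004,26],[0,0.022,-0.0068,0.004,32]]'
python3 - <<'E'
from h import *
for p in ([.6008,.1,.1713],[.601,.1034,.1713]): print(tool(p).round(4))
c=shot('scene','s6.png'); cv2.imwrite('pics/c6.png',cv2.resize(c['frame'][140:250,140:290,::-1],None,fx=4,fy=4,interpolation=cv2.INTER_CUBIC))
E
```

```text
t: 10.45
position: [0.6014, 0.0873, 0.1747]
ee_rot: [179.0, 1.3, 53.4]
contact_force: [-6.1, -36.3, 22.9]
width: 0.0003
gripper_force: 18.2
[ 0.0099 -0.0081  0.0031]
[ 0.0128 -0.01    0.003 ]
```

View pics/c6.png

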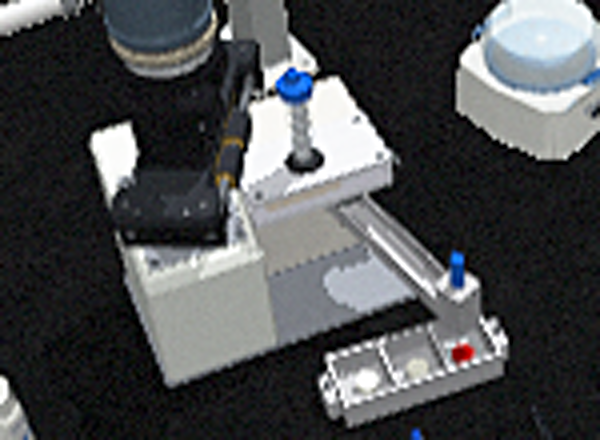

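The bar has jammed at 36 N with the finger at its very end. I'll work out the knob angle from the actual tool pose.

```bash
cat > pen.py <<'E'
import io,contextlib
with contextlib.redirect_stdout(io.StringIO()): from path import *
def phi_of(T,yawdeg,verbose=True):
    be=np.radians(yawdeg-90); u=np.array([np.cos(be),np.sin(be),0]); v=np.array([-u[1],u[0],0]); out=[]
    for phi in np.arange(.6,-.65,-.05):
        B=np.cos(phi)*up+np.sin(phi)*left; C=np.cross(n,B)
        L=np.stack([a.ravel(),b.ravel(),h.ravel()],1); p=G+L@np.array([B,C,n])
        d=p-T; m=(abs(d@u)<.015)&(d[:,2]>0)&(abs(d@v)<.0095)
        if not m.any(): out.append((round(phi,2),'free')); continue
        pen=.0095+(d@v)[m]; k=np.argmin((d@v)[m]); pp=L[m][k]
        out.append((round(phi,2),round(float((.0095-(d@v)[m].min())*1000),1),'r,side,h mm',(pp*1000).round(0).tolist()))
    return out
if __name__=='__main__':
    s=bot.get_state(); print(s['position'],s['ee_rot'])
    for o in phi_of(s['position'],s['ee_rot'][2]): print(*o)
    print(); [print(*o) for o in phi_of(np.array([.6062,.0798,.1762]),86.1)[:10]]
E
python3 pen.py
```

```text
[0.6014 0.0872 0.1747] [179.0119   1.3345  53.2614]
0.6 5.5 r,side,h mm [-21.0, -6.0, 10.0]
0.55 5.2 r,side,h mm [-21.0, -6.0, 10.0]
0.5 4.8 r,side,h mm [-21.0, -6.0, 10.0]
0.45 4.3 r,side,h mm [-21.0, -6.0, 10.0]
0.4 3.9 r,side,h mm [-21.0, -6.0, 10.0]
0.35 3.4 r,side,h mm [-21.0, -6.0, 10.0]
0.3 2.8 r,side,h mm [-21.0, -6.0, 10.0]
0.25 2.2 r,side,h mm [-21.0, -6.0, 10.0]
0.2 1.5 r,side,h mm [-21.0, -6.0, 10.0]
0.15 0.8 r,side,h mm [-21.0, -6.0, 10.0]
0.1 0.1 r,side,h mm [-21.0, -6.0, 10.0]
0.05 free
-0.0 free
-0.05 free
-0.1 free
-0.15 free
-0.2 free
-0.25 free
-0.3 free
-0.35 free
-0.4 free
-0.45 free
-0.5 free
-0.55 free
-0.6 free

0.6 4.0 r,side,h mm [-21.0, -6.0, -1.0]
0.55 3.2 r,side,h mm [-21.0, -6.0, -1.0]
0.5 2.4 r,side,h mm [-21.0, -6.0, -0.0]
0.45 1.5 r,side,h mm [-21.0, -6.0, 0.0]
0.4 0.6 r,side,h mm [-21.0, -6.0, 1.0]
0.35 free
0.3 free
0.25 free
0.2 free
0.15 free
```

```bash
python3 -m pendant '[[0,0,0,0,0],[0,0,0,0,0],[0,0,0,0,0]]' && python3 pen.py | head -1
python3 - <<'E'
from h import *
c=shot('wrist','w7.png'); P=pts(c); f=c['frame']
cv2.imwrite('pics/c7.png',cv2.resize(f[60:320,150:400,::-1],None,fx=2.2,fy=2.2,interpolation=cv2.INTER_CUBIC))
E
```

```text
t: 10.8
position: [0.6014, 0.087, 0.1747]
ee_rot: [179.1, 1.3, 53.6]
contact_force: [-5.2, -33.1, 20.9]
width: 0.0008
gripper_force: 17.1
[0.6014 0.087  0.1747] [179.0574   1.2768  53.636 ]
```

View pics/c7.png

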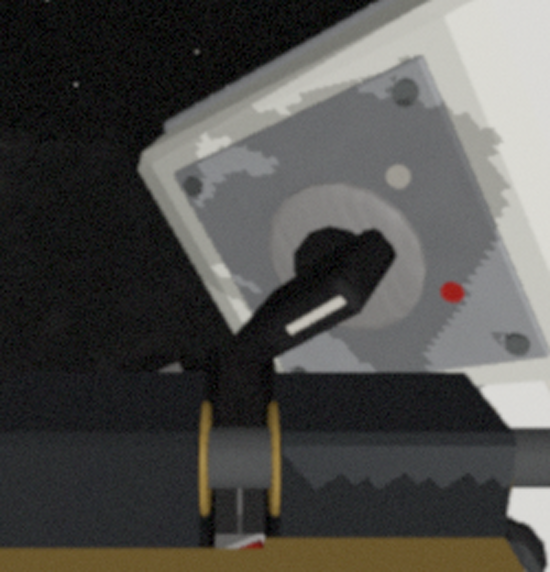

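The wrist crop shows the bar (image (250,340) to (385,250)) turned about a third of the way, between the white 11 o'clock dot (398,177) and the red 1 o'clock dot (452,292). The finger is at its far lower end. I'll use the moment to locate the contact.

Run:
```python
from h import *
np.set_printoptions(precision=4,suppress=True)
s=bot.get_state(); F=s['contact_force']; M=s['moment']; T=s['position']; print(F,M,s['effort'])
G=np.array([.630,.0992,.1853])
for z in (-.01,0,.02,.04,.06,.07,.1,.15): # moment about TCP assumed; line of action r = FxM/F2 + k F
    pass
r0=np.cross(F,M)/(F@F)
for k in np.linspace(-.002,.002,9): print('if M about TCP: contact at TCP +',r0+k*F, 'rel G', T+r0+k*F-G)
M=s['moment']
# project: torque on knob about axis if line of action through it
n=np.array([-.568,.082,.819]); print('lever torque', (np.cross(T+r0-G,-F))@n, 'M.F/|F|',M@F/np.linalg.norm(F))
```

```text
[ -5.5929 -33.7454  20.8909] [-7.5695  0.9381 -0.3463] [-19.5901 -33.0978 -20.707  -19.5752  -7.3979  -5.4061   0.2671]
if M about TCP: contact at TCP + [ 0.0063 -0.0322 -0.2041] rel G [-0.0224 -0.0442 -0.2147]
if M about TCP: contact at TCP + [ 0.0035 -0.049  -0.1936] rel G [-0.0252 -0.0611 -0.2043]
if M about TCP: contact at TCP + [ 0.0007 -0.0659 -0.1832] rel G [-0.028  -0.078  -0.1939]
if M about TCP: contact at TCP + [-0.0021 -0.0828 -0.1727] rel G [-0.0308 -0.0949 -0.1834]
if M about TCP: contact at TCP + [-0.0049 -0.0996 -0.1623] rel G [-0.0336 -0.1117 -0.173 ]
if M about TCP: contact at TCP + [-0.0077 -0.1165 -0.1518] rel G [-0.0364 -0.1286 -0.1625]
if M about TCP: contact at TCP + [-0.0105 -0.1334 -0.1414] rel G [-0.0392 -0.1455 -0.1521]
if M about TCP: contact at TCP + [-0.0133 -0.1503 -0.1309] rel G [-0.042  -0.1624 -0.1416]
if M about TCP: contact at TCP + [-0.0161 -0.1671 -0.1205] rel G [-0.0448 -0.1792 -0.1312]
lever torque -5.193986725513873 M.F/|F| 0.08592513634827662
```

Run:
```python
from h import *
np.set_printoptions(precision=4,suppress=True)
exec(open('path.py').read().split('a,b,h=')[0])
c=np.load('pics/w7.npz'); P=pts(c); f=c['frame']
D=P-G; s=D@up; l=D@left; d=D@n+.028
m=(abs(s)<.03)&(abs(l)<.03)&(d>.034)&(d<.041)
q=np.c_[s[m],l[m]]*1000; print(m.sum(),cv2.minAreaRect(q.astype(np.float32)))
# rasterised map of height above panel around the axis (rows: up-slope +30..-30, cols: left +30..-30), mm
g=[[ '%3d'%(1000*np.median(d[(abs(s-i/1000)<.002)&(abs(l-j/1000)<.002)])) if ((abs(s-i/1000)<.002)&(abs(l-j/1000)<.002)).any() else '  .' for j in range(40,-41,-4)] for i in range(36,-45,-4)]
print('\n'.join(' '.join(r) for r in g))
```

```text
1313 ((-3.618959426879883, -1.7331981658935547), (49.633941650390625, 12.999385833740234), 14.82911491394043)
  0   1   1   0 100 127 123 113 107   1   0   0   0   0   0   0   0   0   0   1   0
  0   2   1   0 103 127 118 106  96   0   0   0   0   0   0   0   0   0   0   1   0
  0   0   0 105 107 128 109 108   1   0   0   0   0   0   0   0   0   0   0   0   0
  0   0   2 108 132 123 112 109   0   0   0   0   0   0   0   0   0   0   0   0   0
  0   0 111 133 129 115 113   0  17  22  14   3   2   0   0   0   0   0   0   0   0
  0 113 114 136 118 117   1   3  24  36  35   4   4   3   1   0   0   0   0   0   0
  0 108 141 133 122 118   3   4  27  36  36  89   4   4   4   0   0   0   0   0   0
  0 142 139 128 124   2   4   4  17  36  36  35   4   4   4   3   0   0   0   0   0
  0 140 132 127   0   3   4   4  13  36  36  35  84   5  72   5   0   0   0   0   0
  0 120 119   1   0   4   4   5   8  34  36  35  59  75  73  74  74   0   0   0   0
120 122 120   0   0   4   4   5   8  26  36  61  54  77  77  77   1   0   0   0   0
123 124   0   0   0   3   4   4   8  19  36  58  47   .   4  69   0   0   0   0   0
127   1   0   0   0   0   4   4   4  16  36  53  43  52   .   2   0   0   0   0   .
128   0   0   0   0   0   3   4   4   4  30  47  39   .   .   0   0   0   0   0   .
  0   0   0   0   0   0   0   3   4   4  24  43  37   .   .   0   0   0   0   0   .
  0   0   0   0   0   0   0   1   0   2  32  38  34   .   .   .   0   0   0   0   .
  1   0   0   0   0   0   0   0   0   0   0  34  32   .   .   .   0   0   0   0   .
134 137 136   1   0   0   0   0   0   0   0   0   0   .   .   .   0   0   0   0   .
130 132 135   1   0   0   0   0   0   0   0   0   0   .   .   .   .   0   0   .   .
  0 128 130 133   0   0   0   0   0   0   0   0   0   .   .   .   .   0   0   .   .
  0   0   0 130 131  -1  -1  -1  -1  -1  -1  -1  -1  -1   .   .   .  -1  -1  -1   .
```

The knob is held at about 0.4 rad. I'll back off a little and see how the force and the bar respond.

```bash
cat > chk.py <<'E'
from h import *
np.set_printoptions(precision=4,suppress=True)
exec(open('path.py').read().split('a,b,h=')[0])
def chk(f):
    st=bot.get_state(); print('TCP',st['position'],st['ee_rot'],'F',st['contact_force'],'M',st['moment'])
    c=shot('wrist',f); P=pts(c); D=P-G; s=D@up; l=D@left; d=D@n+.028
    m=(abs(s)<.024)&(abs(l)<.024)&(d>.034)&(d<.0375); q=np.c_[s[m],l[m]]*1000
    if len(q)>20: e=np.linalg.svd(q-q.mean(0))[2][0]; print('bar',len(q),'phi deg',np.degrees(np.arctan(e[1]/e[0])),cv2.minAreaRect(q.astype(np.float32)))
    F=st['contact_force'];M=st['moment'];T=st['position'];Rm=R.from_euler('xyz',st['ee_rot'],degrees=True).as_matrix()
    for H in(.16,.2,.22,.24,.26): print(H,'torque about knob',-n@(M+np.cross(T-H*Rm[:,2]-G,F)))
if __name__=='__main__':
    import sys; chk(sys.argv[1])
E
python3 chk.py w8.png; for i in 1; do python3 -m pendant '[[0,-0.004,0,0,0],[0,-0.008,0,0,0],[0,-0.008,0,0,0]]'; done; python3 chk.py w9.png; python3 -m pendant '[[0,-0.004,0,0,0],[0,-0.008,0,0,0],[0,-0.008,0,0,0]]' >/dev/null; python3 chk.py w10.png;  python3 -c "
from plant import bot; print(bot.get_state()['joint_pos'])"
```

```text
TCP [0.6014 0.0871 0.1746] [179.0679   1.2749  53.6373] F [ -5.5929 -33.7454  20.8909] M [-7.5695  0.9381 -0.3463]
bar 1146 phi deg 16.112145114968627 ((-2.1098804473876953, -0.74713134765625), (44.73550033569336, 12.32890796661377), 18.51553726196289)
0.16 torque about knob -2.0592144791637197
0.2 torque about knob -1.2667758345699478
0.22 torque about knob -0.870556512273062
0.24 torque about knob -0.474337189976177
0.26 torque about knob -0.07811786767929056
t: 11.2
position: [0.6005, 0.0864, 0.1747]
ee_rot: [178.9, 0.4, 53.8]
contact_force: [5.9, -23.1, 9.6]
width: 0.0004
gripper_force: 12.7
TCP [0.6005 0.0864 0.1747] [178.928    0.4385  53.8078] F [  5.9092 -23.125    9.5911] M [-5.3047 -1.4993 -0.2817]
bar 1160 phi deg 17.685733204490283 ((-1.7730884552001953, -1.4588079452514648), (45.425758361816406, 12.741838455200195), 17.213186264038086)
0.16 torque about knob -1.487545483535215
0.2 torque about knob -0.9831158893646733
0.22 torque about knob -0.730901092279403
0.24 torque about knob -0.47868629519413414
0.26 torque about knob -0.22647149810886105
TCP [0.59   0.0938 0.172 ] [179.9944  -0.0126  54.334 ] F [-0.8251  1.3966  0.5053] M [-0.0237 -0.04   -0.0708]
bar 1206 phi deg 30.11524875388376 ((-0.3021697998046875, 0.08417892456054688), (41.44514465332031, 10.865702629089355), 31.329381942749023)
0.16 torque about knob -0.01228333825497617
0.2 torque about knob -0.04128585123660949
0.22 torque about knob -0.05578710772742605
0.24 torque about knob -0.07028836421824271
0.26 torque about knob -0.08478962070905931
[  4.24874891  24.21606338 -23.03967566 100.98727525  10.96408024
  57.002697   -58.50663686]
```

The finger's lever was too short: its inner edge pressed the bar near the axis, because the bar leans forward. The knob has sprung back to rest and no ball fell. I'll re-approach further down the slope at a fixed yaw of 90° and push straight left.

```bash
python3 -m pendant '[[0,0,0,-0.04,0],[0,-0.005,0.005,-0.05,-8],[0,-0.0191,0.0248,-0.05,-16],[0,-0.0191,0.0248,-0.05,-24],[0,-0.0191,0.0248,-0.05,-32]]' && python3 -m pendant '[[0,0,0,0,-4],[0,0,0,0,-4]]' && python3 -c "
from h import *
print(tool([.5985,.065,.1733]),bot.get_state()['position'])"; python3 chk.py w11.png | grep bar
```

```text
t: 12.1
position: [0.5988, 0.0659, 0.2214]
ee_rot: [-180.0, -0.1, 86.9]
contact_force: [-0.4, 0.6, 0.7]
width: 0.0005
gripper_force: 0.0
t: 12.3
position: [0.5986, 0.0667, 0.2213]
ee_rot: [-180.0, -0.1, 90.6]
contact_force: [0.7, -0.3, -0.6]
width: 0.0004
gripper_force: 0.0
[-1.76518165e-03 -6.50813328e-05  4.79966060e-02] [0.59858772 0.0666918  0.22129921]
bar 824 phi deg 31.55407467610386 ((-0.5607776641845703, -0.13425064086914062), (41.20600128173828, 10.924275398254395), 31.400081634521484)
```

```bash
python3 -m pendant '[[0,-0.004,0,0.02,0],[0,-0.004,0,0.04,0],[0,-0.004,0,0.048,0],[0,-0.004,0,0.048,0],[0,0.002,0,0.048,0]]' && python3 -m pendant '[[0,0.005,0,0,0],[0,0.01,0,0,0],[0,0.014,0,0,0]]' && python3 -m pendant '[[0,0.004,0,0,0],[0,0.004,0,0,0]]' && python3 chk.py w12.png | head -2
```

```text
t: 12.85
position: [0.5996, 0.0667, 0.1741]
ee_rot: [179.9, 0.0, 90.4]
contact_force: [1.1, 0.4, -0.6]
width: 0.0004
gripper_force: 0.0
t: 13.15
position: [0.599, 0.0818, 0.1742]
ee_rot: [180.0, 0.0, 90.5]
contact_force: [-1.6, -0.7, 0.4]
width: 0.0006
gripper_force: 0.5
t: 13.35
position: [0.5982, 0.0853, 0.1735]
ee_rot: [-179.9, 0.0, 90.5]
contact_force: [-0.9, -0.4, 0.4]
width: 0.0002
gripper_force: 0.9
TCP [0.5982 0.0853 0.1735] [-179.9335    0.0226   90.5195] F [-0.9137 -0.4132  0.4463] M [-0.1091  0.2579  0.0104]
bar 874 phi deg 25.45545386115315 ((-3.3646240234375, 2.8160743713378906), (44.45506286621094, 9.66673755645752), 20.418874740600586)
```

Run:
```python
from h import *
exec(open('path.py').read().split('a,b,h=')[0])
np.set_printoptions(precision=1,suppress=True,linewidth=150)
st=bot.get_state(); Rm=R.from_euler('xyz',st['ee_rot'],degrees=True).as_matrix()
c=np.load('pics/w12.npz'); P=pts(c); L=(P-st['position'])@Rm*1000; D=P-G; d=D@n+.028
m=(np.abs(L[...,0])<40)&(np.abs(L[...,1])<40)&(L[...,2]<8)&(L[...,2]>-75)&(d>.02)
dk=c['frame'].max(2)
for z in range(-60,8,6):
    k=m&(abs(L[...,2]-z)<3); q=L[k]
    if len(q)>5:
        print('z',z,len(q),'x pct',np.percentile(q[:,0],[1,50,99]),'y pct',np.percentile(q[:,1],[1,50,99]))
# pixel map of bar and finger: list columns
cv2.imwrite('pics/c12.png',cv2.resize(c['frame'][80:290,170:360,::-1],None,fx=2.8,fy=2.8,interpolation=cv2.INTER_CUBIC))
```

```text
z -60 48 x pct [-0.8  4.   8.5] y pct [-4.8 -4.7  5.3]
z -54 35 x pct [-7.9 -3.8  0.7] y pct [-4.8 -4.7  5.3]
z -48 474 x pct [-9.4 -3.7  1.6] y pct [-4.5  0.5  5.2]
z -42 16 x pct [10.2 11.4 12.5] y pct [-5.5 -3.2  6. ]
z -36 150 x pct [ 9.4 10.  11.8] y pct [-5.7  0.5  6.2]
z -30 172 x pct [ 9.5 10.2 24. ] y pct [-6.9  2.9 39.9]
z -24 533 x pct [ 5.3 17.8 25.7] y pct [-6.6 32.9 39.6]
z -18 413 x pct [ 9.5 15.2 23.9] y pct [-7.3 24.8 38. ]
z -12 354 x pct [ 9.6 11.8 22.6] y pct [-8.4 15.2 39. ]
z -6 219 x pct [ 9.4 11.4 20.4] y pct [-8.6  5.7 37. ]
z 0 92 x pct [ 9.6 11.2 16.1] y pct [-8.2  3.7 30.1]
```

View pics/c12.png

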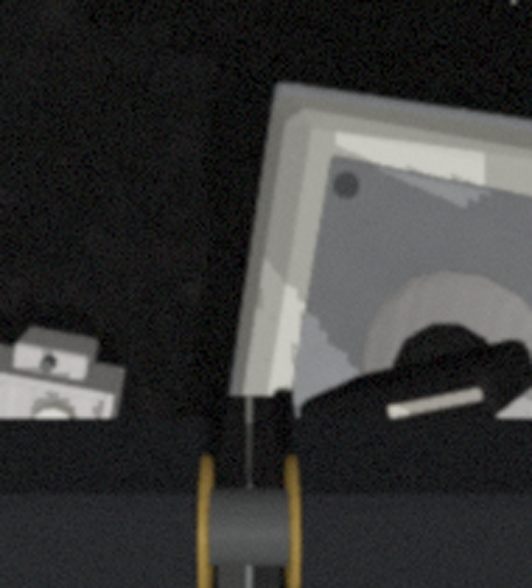

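The crop shows the slim closed fingers at (250,410), just short of the bar's lower end at (300,400). Measured at the tips they are only 17 mm across, not 30 mm. I'll shift 6.5 mm up the slope and push again.

```bash
python3 -m pendant '[[0,-0.01,0,0,0],[0,-0.02,0,0,0],[0,-0.02,0.0065,0,0],[0,-0.02,0.0065,0,0],[0,-0.014,0.0065,0,0]]' && python3 -m pendant '[[0,0.005,0,0,0],[0,0.009,0,0,0],[0,0.013,0,0,0],[0,0.013,0,0,0]]' && python3 chk.py w13.png | head -2
```

```text
t: 13.9
position: [0.606, 0.0702, 0.1735]
ee_rot: [180.0, 0.0, 90.4]
contact_force: [0.4, 0.6, 0.1]
width: 0.0003
gripper_force: 0.0
t: 14.3
position: [0.6039, 0.0787, 0.1722]
ee_rot: [-179.7, 0.5, 90.4]
contact_force: [-1.8, -10.0, -0.2]
width: 0.0005
gripper_force: 5.0
TCP [0.6039 0.0787 0.1722] [-179.7152    0.5124   90.3615] F [ -1.8131 -10.0011  -0.2145] M [-2.2111  0.2945 -0.0319]
bar 1414 phi deg 22.20907775995167 ((-3.553192138671875, -1.2408685684204102), (47.85953903198242, 11.713786125183105), 22.561752319335938)
```

```bash
python3 -m pendant '[[0,0.004,0.0005,0,0],[0,0.007,0.001,0,0],[0,0.01,0.001,0,0],[0,0.01,0.001,0,0]]' && python3 chk.py w14.png | head -2
```

```text
t: 14.75
position: [0.6036, 0.0804, 0.1717]
ee_rot: [-179.4, 1.2, 90.1]
contact_force: [-6.3, -22.9, 5.0]
width: 0.0007
gripper_force: 11.5
TCP [0.6036 0.0804 0.1717] [-179.4138    1.1914   90.059 ] F [ -6.2589 -22.9181   5.0209] M [-5.0185  1.3399 -0.0823]
bar 1301 phi deg 20.063100297067713 ((-3.3791770935058594, -0.5396833419799805), (46.56606674194336, 11.060770988464355), 20.011865615844727)
```

```bash
python3 -m pendant '[[0,0,0,0,0],[0,0,0,0,0],[0,0,0,0,0],[0,0,0,0,0],[0,0,0,0,0]]' && python3 chk.py w15.png
python3 - <<'E'
from h import *
exec(open('path.py').read().split('a,b,h=')[0])
c=np.load('pics/w15.npz'); P=pts(c)
D=P-G; s=D@up; l=D@left; d=D@n+.028
def cell(i,j):
    k=(abs(s-i/1000)<.0015)&(abs(l-j/1000)<.0015)
    return '%3d'%(1000*np.median(d[k])) if k.any() else '  .'
print('\n'.join('%4d '%i+' '.join(cell(i,j) for j in range(27,-31,-3)) for i in range(27,-36,-3)))
E
```

```text
t: 15.3
position: [0.6036, 0.0804, 0.1717]
ee_rot: [-179.4, 1.2, 90.0]
contact_force: [-6.4, -21.8, 4.3]
width: 0.0008
gripper_force: 11.4
TCP [0.6036 0.0804 0.1717] [-179.42      1.1631   90.0355] F [ -6.4172 -21.7519   4.3341] M [-4.9229  1.3027 -0.0785]
bar 1331 phi deg 20.024837372679038 ((-3.3080577850341797, -0.3700141906738281), (46.916988372802734, 11.256431579589844), 21.280948638916016)
0.16 torque about knob -1.359278626699389
0.2 torque about knob -0.8393816431788425
0.22 torque about knob -0.5794331514185709
0.24 torque about knob -0.31948465965829614
0.26 torque about knob -0.05953616789802492
  27   0   0  82  96 104 104 103 124 126   0   0   0   1   0   .   .   .   .   .   .
  24   0   0   0  93 101 101 100 123 127   1   0   0   0   .   .   .   .   .   .   .
  21   0   0   0  92  96 100 102 101 128 136   2   1  89   .   .   .   .   .   .   .
  18   0   0   0  90 111 103 104 103 127 137   4   4  88  84   .   .   .   .   .   .
  15   0   0   0  90 111 112 104 113 129 139 103   4   4  83  83   .   .   .   .   .
  12   0   0   0   2 110 115 115 116 130 139  99  99  94  94
[... 599 characters left out ...]
   .   .   .   .   .
 -12   0   0   1   3   4 112   4 124 125 124 147  36  41  55  51   .   .   .   .   .
 -15   0   0   0   2   3   5   4 125 127  35 149  36  37  50  49  49   .   .   .   .
 -18   0   0   0   0   1   3   4 126 129 128 150  36  36  48   .   .   .   .   .   .
 -21   0   0   0   0   0   0   3 128 131 132 130  36  34  43   .   .   .   .   .   .
 -24   0   0   0   0   0   0   0 130 133 134 132   .   .  40   .   .   .   0   .   .
 -27   0   0   0   0   0   0   0 131 134 136 135   0   .  38   .   .   .   1   0   .
 -30   0   0   0   1   0   0   0   0 136 138 137   0   0  38  35   .   .   .   0   .
 -33   0   0   0   0   0   0   0   0 138 140 140   0   0  36   .   .   .   .   0   .
```

```bash
cat > ang.py <<'E'
from h import *
import sys
exec(open('path.py').read().split('a,b,h=')[0])
for f in sys.argv[1:]:
    c=np.load(f'pics/{f}.npz'); P=pts(c); D=P-G; s=D@up*1e3; l=D@left*1e3; d=(D@n+.028)*1e3
    m=(abs(s)<25)&(abs(l)<25)&(d>33)&(d<40)
    out=[]
    for i in range(-20,22,4):
        k=m&(abs(s-i)<2); v=l[k]
        out.append(f'{i}:[{v.min():.0f},{v.max():.0f}]' if k.sum()>3 else f'{i}:-')
    print(f,*out)
E
python3 ang.py w5 w7 w9 w11 w13 w15
```

```text
w5 -20:[-10,-7] -16:[-15,-4] -12:[-15,-1] -8:[-12,1] -4:[-10,4] 0:[-7,7] 4:[-4,10] 8:[-2,12] 12:[1,14] 16:[4,13] 20:-
w7 -20:[-8,1] -16:[-9,1] -12:[-10,3] -8:[-10,4] -4:[-7,5] 0:[-5,6] 4:[-5,7] 8:[-3,8] 12:[-3,9] 16:[-1,10] 20:[-0,8]
w9 -20:[-9,0] -16:[-10,1] -12:[-11,3] -8:[-11,4] -4:[-7,5] 0:[-6,6] 4:[-5,7] 8:[-4,8] 12:[-3,10] 16:[-1,10] 20:[0,9]
w11 -20:[-11,-4] -16:[-14,-3] -12:[-14,-0] -8:[-12,2] -4:[-9,5] 0:[-7,7] 4:[-5,10] 8:[-2,12] 12:[0,14] 16:[3,14] 20:[6,9]
w13 -20:[-14,-1] -16:[-14,1] -12:[-12,2] -8:[-9,3] -4:[-8,5] 0:[-6,7] 4:[-4,8] 8:[-3,9] 12:[-2,11] 16:[0,11] 20:[1,8]
w15 -20:[-12,-0] -16:[-12,1] -12:[-10,2] -8:[-8,4] -4:[-7,5] 0:[-5,6] 4:[-4,7] 8:[-2,9] 12:[-1,10] 16:[1,10] 20:[2,9]
```

Both tries stall with the bar at about 16°, a knob angle of 0.31. I'll check with image differences whether the shuttle or magazine moves with the knob.

Run:
```python
from h import *
np.set_printoptions(precision=3,suppress=True)
now={n:shot(n,n[0]+'16.png') for n in('scene','top')}
for n,old in(('scene','s4'),('top','t4'),('scene','scene'),('top','top')):
    o=np.load(f'pics/{old}.npz'); d=np.abs(o['frame'].astype(int)-now[n]['frame'].astype(int)).max(2)
    P=pts(o); m=(d>45)&(abs(P[...,0]-.62)<.12)&(P[...,1]<.05)&(P[...,1]>-.12)&(P[...,2]>.06)
    k,lab,st,ce=cv2.connectedComponentsWithStats(m.astype(np.uint8))
    print(n,old,[(st[i].tolist(),P[lab==i].mean(0).round(3).tolist()) for i in range(1,k) if st[i,4]>2][:12])
c=now['scene']; P=pts(c); x,y,z=P[...,0],P[...,1],P[...,2]; f=c['frame']
print('magazine column (scene): colour by z at tube')
for zz in np.arange(.165,.275,.006):
    T=np.linalg.inv(c['world_from_camera']); p=T@np.array([.6245,-.0065,zz,1]); u=int(c['mtx'][0,0]*p[0]/p[2]+c['mtx'][0,2]); v=int(c['mtx'][1,1]*p[1]/p[2]+c['mtx'][1,2]); print(round(zz,3),(u,v),f[v,u],np.load('pics/scene.npz')['frame'][v,u],P[v,u])
```

```text
scene s4 [([250, 37, 8, 4, 19], [0.517, -0.1, 0.653]), ([223, 44, 16, 34, 188], [0.516, -0.029, 0.63]), ([228, 88, 6, 4, 7], [0.529, -0.038, 0.541]), ([235, 104, 6, 11, 22], [0.508, -0.04, 0.497]), ([259, 140, 4, 4, 4], [0.511, -0.11, 0.363]), ([255, 144, 9, 16, 86], [0.513, -0.107, 0.321]), ([216, 165, 1, 3, 3], [0.617, -0.01, 0.243]), ([187, 166, 29, 31, 404], [0.651, 0.028, 0.172])]
top t4 [([213, 132, 50, 24, 820], [0.519, -0.071, 0.648]), ([258, 172, 3, 9, 10], [0.527, -0.114, 0.392]), ([202, 175, 10, 7, 39], [0.507, 0.016, 0.41]), ([212, 175, 1, 4, 4], [0.512, 0.003, 0.41]), ([257, 179, 4, 5, 8], [0.51, -0.117, 0.397])]
scene scene [([216, 165, 1, 3, 3], [0.616, -0.01, 0.243]), ([187, 166, 29, 31, 400], [0.652, 0.029, 0.172]), ([232, 188, 24, 13, 156], [0.596, -0.093, 0.087])]
top top [([245, 170, 15, 19, 112], [0.596, -0.098, 0.077]), ([238, 174, 10, 7, 14], [0.596, -0.062, 0.096])]
magazine column (scene): colour by z at tube
0.165 (216, 182) [0 0 0] [0 0 0] [ 0.615 -0.002  0.179]
0.171 (216, 181) [49 49 57] [49 53 59] [ 0.618 -0.004  0.18 ]
0.177 (215, 180) [72 76 78] [64 66
[... 412 characters left out ...]
 [ 0.623 -0.003  0.217]
0.219 (214, 170) [140 141 148] [154 154 161] [ 0.62  -0.003  0.228]
0.225 (214, 169) [127 130 137] [141 140 146] [ 0.618 -0.003  0.233]
0.231 (214, 167) [168 171 172] [173 174 174] [ 0.617 -0.003  0.242]
0.237 (213, 166) [128 141 162] [116 127 149] [ 0.616 -0.     0.248]
0.243 (213, 165) [ 44  75 137] [ 46  78 139] [0.614 0.    0.254]
0.249 (213, 163) [ 19 109 229] [  8 104 220] [ 0.617 -0.002  0.26 ]
0.255 (213, 162) [ 23 118 242] [ 26 120 241] [ 0.617 -0.002  0.263]
0.261 (213, 160) [ 12  62 136] [ 21  54 132] [ 0.624 -0.006  0.265]
0.267 (212, 159) [ 12  81 177] [  5  78 175] [ 0.624 -0.003  0.27 ]
0.273 (212, 157) [  0  50 166] [  0  52 165] [ 0.629 -0.006  0.273]
```

```bash
python3 ang.py w10 w12 w14; python3 -m pendant '[[0,-0.004,0,0,0],[0,-0.008,0,0,0],[0,-0.008,0,0,0]]' && python3 chk.py w17.png|head -1; python3 ang.py w17
```

```text
w10 -20:[-10,-5] -16:[-10,-2] -12:[-13,0] -8:[-12,3] -4:[-10,5] 0:[-7,8] 4:[-4,10] 8:[-2,12] 12:[0,14] 16:[3,14] 20:[5,10]
w12 -20:[-8,-5] -16:[-8,-2] -12:[-6,1] -8:[-5,3] -4:[-3,5] 0:[-1,8] 4:[0,10] 8:[2,12] 12:[3,14] 16:[5,14] 20:[6,8]
w14 -20:[-13,-0] -16:[-12,1] -12:[-10,3] -8:[-8,4] -4:[-7,5] 0:[-5,6] 4:[-4,8] 8:[-2,9] 12:[-1,10] 16:[1,11] 20:[3,9]
t: 15.75
position: [0.604, 0.0789, 0.1721]
ee_rot: [-179.6, 0.6, 90.2]
contact_force: [-4.4, -13.1, 0.8]
width: 0.0006
gripper_force: 6.3
TCP [0.604  0.0789 0.1721] [-179.5818    0.6029   90.2443] F [ -4.4378 -13.0859   0.8084] M [-2.7097  0.8804  0.0313]
w17 -20:[-14,-1] -16:[-14,0] -12:[-12,2] -8:[-9,4] -4:[-7,5] 0:[-5,6] 4:[-4,8] 8:[-3,9] 12:[-2,11] 16:[-0,11] 20:[2,9]
```

```bash
python3 -m pendant '[[0,-0.008,0,0,0],[0,-0.016,0,0,0],[0,-0.016,0,0,0]]' >/dev/null && python3 chk.py w18.png | head -1 && python3 -m pendant '[[0,0.015,0,0,0],[0,0.04,0,0,0],[0,0.04,0,0,0]]' && python3 chk.py w19.png | head -1; python3 ang.py w18 w19
```

```text
TCP [0.6069 0.0698 0.1737] [179.9453  -0.0234  90.4388] F [ 0.6695 -0.2583 -0.3363] M [-0.0085 -0.1737 -0.017 ]
t: 16.45
position: [0.6034, 0.0884, 0.1705]
ee_rot: [-179.2, 1.9, 89.7]
contact_force: [-5.9, -18.5, -6.7]
width: 0.0007
gripper_force: 9.3
TCP [0.6034 0.0884 0.1705] [-179.1866    1.9      89.7328] F [ -5.8815 -18.4829  -6.7415] M [-4.1319  1.0015 -0.0527]
w18 -20:[-24,-5] -16:[-23,-3] -12:[-22,1] -8:[-21,3] -4:[-9,5] 0:[-7,7] 4:[-4,10] 8:[-2,12] 12:[0,14] 16:[3,14] 20:[5,8]
w19 -20:[-4,8] -16:[-3,8] -12:[-1,7] -8:[0,7] -4:[2,6] 0:[4,6] 4:[4,5] 8:- 12:- 16:- 20:-
```

The fast push carried the bar past 12 o'clock. I'll hold and keep pushing.

```bash
python3 -m pendant '[[0,0,0,0,0],[0,0.003,0,0,0]]' && python3 chk.py w20.png | head -1; python3 ang.py w20
```

```text
t: 16.7
position: [0.6032, 0.0985, 0.1705]
ee_rot: [-179.3, 1.3, 90.0]
contact_force: [-5.3, -27.6, 1.5]
width: 0.0003
gripper_force: 11.3
TCP [0.6032 0.0985 0.1705] [-179.3213    1.3044   90.027 ] F [ -5.2936 -27.6091   1.4565] M [-6.2187  1.1855 -0.1347]
w20 -20:[6,10] -16:[8,15] -12:[9,15] -8:[10,13] -4:- 0:- 4:- 8:- 12:- 16:- 20:-
```

The bar's left edge now mirrors its rest position, so it is at the stop. I'll hold briefly and then lift off so that the knob springs back.

```bash
python3 -m pendant '[[0,0,0,0,0],[0,0,0,0,0],[0,0,0,0,0],[0,0,0,0,0]]' && python3 -m pendant '[[0,0,0,-0.04,0],[0,0,0,-0.09,0],[0,0,0,-0.13,0],[0,0,0,-0.15,0],[0,0,0,-0.15,0]]'
python3 - <<'E'
from h import *
s=bot.get_state(); print(s['position'],s['contact_force'])
for n in('wrist','scene','top'):
  c=shot(n,n[0]+'21.png'); P=pts(c); x,y,z=P[...,0],P[...,1],P[...,2]; f=c['frame'].astype(int); r,g,b=f[...,0],f[...,1],f[...,2]
  ce=np.array([.5037,-.0285]); dy=np.array([.1908,.9816]); dx=np.array([.9816,-.1908])
  X=(x-ce[0])*dx[0]+(y-ce[1])*dx[1]; Y=(x-ce[0])*dy[0]+(y-ce[1])*dy[1]
  m=(abs(X)<.023)&(abs(Y+.046)<.02)&(z<.035)&(z>-.01)
  print(n,'cavity px',m.sum(),'red',(m&(r>90)&(g<70)).sum())
  q=m&~((r>90)&(g<70))&(z>.010)&(z<.03); print('  non-red raised',q.sum(),np.c_[X[q],Y[q],z[q]].mean(0).round(4) if q.any() else '', f[q].mean(0) if q.any() else '')
E
python3 ang.py w21
```

```text
t: 17.15
position: [0.603, 0.0986, 0.1705]
ee_rot: [-179.3, 1.3, 90.0]
contact_force: [-6.2, -23.5, 0.7]
width: 0.0006
gripper_force: 10.4
t: 17.65
position: [0.6075, 0.1161, 0.3278]
ee_rot: [179.6, -0.2, 90.6]
contact_force: [-0.1, 0.2, 0.5]
width: 0.0003
gripper_force: 0.0
[0.6074667  0.1160573  0.32777971] [-0.05280118  0.22333163  0.46912156]
wrist cavity px 0 red 0
  non-red raised 0  
scene cavity px 70 red 19
  non-red raised 16 [ 0.0064 -0.0486  0.0161] [159.375 143.625 145.75 ]
top cavity px 83 red 10
  non-red raised 9 [ 0.004  -0.0594  0.0217] [207.         190.88888889 188.66666667]
w21 -20:- -16:[-14,-4] -12:[-15,-1] -8:[-12,2] -4:[-8,4] 0:[-6,8] 4:[-4,10] 8:[-0,13] 12:[2,14] 16:[4,14] 20:-
```

The knob is back at rest. Now I'll move above the spout post and look into the cavity.

```bash
python3 -m pendant '[[0.02,-0.02,-0.02,0,8],[0.04,-0.05,-0.045,0,16],[0.05,-0.085,-0.07,0,24],[0.06,-0.125,-0.09,0,32],[0.06,-0.165,-0.1015,0.01,40]]' 5 >/dev/null && python3 -m pendant '[[0.06,0,0,0,8],[0.06,0,0,0,16],[0.06,0,0,0,24],[0.06,0,0,0,30],[0.06,0,0,0,30]]'
python3 - <<'E'
from h import *
np.set_printoptions(precision=4,suppress=True)
print(tool([.5065,-.0755,.099]))
c=shot('wrist','w22.png'); P=pts(c); x,y,z=P[...,0],P[...,1],P[...,2]; f=c['frame'].astype(int); r,g,b=f[...,0],f[...,1],f[...,2]
m=(b>r+50)&(b>g+30)&(abs(x-.5)<.05)&(abs(y+.07)<.05)&(z>.08)&(z<.14); q=P[m]; print('post',len(q),np.median(q,0))
ce=np.array([.5037,-.0285]); X=(x-ce[0])*.9816-(y-ce[1])*.1908; Y=(x-ce[0])*.1908+(y-ce[1])*.9816
m=(abs(X)<.024)&(abs(Y+.046)<.02)&(z<.04)&(z>-.01); print(m.sum(),'red',(m&(r>90)&(g<70)).sum(), P[m&(r>90)&(g<70)].mean(0))
q=m&~((r>90)&(g<70))&(z>.010)&(z<.025);print('raised',q.sum(),np.c_[X[q],Y[q],z[q],f[q]][:12])
E
```

```text
t: 18.8
position: [0.5052, -0.0526, 0.3117]
ee_rot: [-179.9, 0.2, 20.5]
contact_force: [-0.1, -0.2, 0.4]
width: 0.0593
gripper_force: 0.0
[-0.0061  0.0222  0.2127]
post 98 [ 0.5065 -0.0745  0.1229]
239 red 4 [ 0.4918 -0.0646  0.0126]
raised 46 [[  0.0164  -0.0501   0.019  165.     164.     162.    ]
 [  0.0171  -0.0516   0.018  170.     168.     166.    ]
 [  0.0181  -0.0527   0.0196 178.     175.     174.    ]
 [  0.0188  -0.0541   0.0186 176.     174.     171.    ]
 [  0.0194  -0.0557   0.0172 168.     166.     164.    ]
 [  0.0019  -0.0355   0.0106 120.      97.      95.    ]
 [ -0.0004  -0.035    0.0104 134.     101.      99.    ]
 [  0.0008  -0.0361   0.0123 121.      77.      73.    ]
 [ -0.0016  -0.0357   0.0115 137.      78.      74.    ]
 [ -0.0008  -0.0371   0.0114 132.      76.      72.    ]
 [ -0.0021  -0.0379   0.0118 136.      78.      76.    ]
 [ -0.0052  -0.0361   0.011  133.      94.      92.    ]]
```

```bash
python3 -m pendant '[[0.06,-0.0055,0.022,0.04,0],[0.06,-0.0055,0.022,0.09,0],[0.06,-0.0055,0.022,0.13,0],[0.06,-0.0055,0.022,0.165,0],[0.06,-0.0055,0.022,0.19,0]]' && python3 -m pendant '[[0.06,0,0,0.01,0],[0.06,0,0,0.021,0],[0.06,0,0,0.021,0]]'
python3 - <<'E'
from h import *
print(tool([.5065,-.0755,.099]))
f='s4','s21','t4','t21'
for n in f:
    c=np.load(f'pics/{n}.npz'); P=pts(c); x,y,z=P[...,0],P[...,1],P[...,2]; g=c['frame'].astype(int)
    X=(x-.5037)*.9816-(y+.0285)*.1908; Y=(x-.5037)*.1908+(y+.0285)*.9816
    m=(abs(X)<.023)&(abs(Y+.046)<.02)&(z<.035)&(z>-.01); print(n,m.sum(),(m&(g[...,0]>90)&(g[...,1]<70)).sum(),'high',(m&(z>.013)).sum())
E
```

```text
t: 19.35
position: [0.5067, -0.0751, 0.1204]
ee_rot: [-179.9, 0.2, 20.6]
contact_force: [-0.7, 1.0, -0.9]
width: 0.0599
gripper_force: 0.0
t: 19.65
position: [0.5082, -0.0753, 0.1018]
ee_rot: [-180.0, 0.1, 20.5]
contact_force: [0.6, -1.1, 0.4]
width: 0.0602
gripper_force: 0.0
[-0.00164218 -0.0004308   0.00283996]
s4 70 17 high 15
s21 70 19 high 25
t4 0 0 high 0
t21 83 10 high 10
```

```bash
python3 -m pendant '[[0.03,0,0,0,0],[0.005,0,0,0,0],[0.005,0,0,0,0],[0.005,0,0,0,0],[0.005,0,0,0,0]]' 5 >/dev/null && python3 -m pendant '[[0.005,0,0,0,0],[0.005,0,0,0,0]]' && python3 -m pendant '[[0.005,0.0005,0.0109,0,-5],[0.005,0.0019,0.0217,0,-10],[0.005,0.0043,0.0324,0,-15],[0.005,0.0075,0.0428,0,-20],[0.005,0.0117,0.0528,0,-25]]'
python3 - <<'E'
from h import *
np.set_printoptions(precision=4,suppress=True)
for n in('wrist','scene'):
    c=shot(n,n[0]+'23.png'); P=pts(c); x,y,z=P[...,0],P[...,1],P[...,2]; g=c['frame'].astype(int)
    X=(x-.5037)*.9816-(y+.0285)*.1908; Y=(x-.5037)*.1908+(y+.0285)*.9816
    m=(abs(X)<.021)&(abs(Y+.046)<.018)&(z<.035)&(z>-.01); red=(m&(g[...,0]>90)&(g[...,1]<70)); k=m&~red&(z>.010); print(n,m.sum(),red.sum(),'red at',X[red].mean(),Y[red].mean(),'high',k.sum(),'max z',np.percentile(z[m],98))
    if k.any(): print(np.c_[X[k],Y[k],z[k]].mean(0),np.c_[X[k],Y[k],z[k],g[k]][::max(1,k.sum()//12)])
E
```

```text
t: 20.35
position: [0.5085, -0.0754, 0.1026]
ee_rot: [180.0, 0.0, 20.5]
contact_force: [-1.7, 0.3, 0.5]
width: 0.0123
gripper_force: 0.2
t: 20.85
position: [0.5369, -0.1222, 0.1026]
ee_rot: [-179.9, 0.2, 45.7]
contact_force: [-3.2, -1.0, 3.2]
width: 0.0118
gripper_force: 5.0
wrist 1578 353 red at 0.00016742008020774392 -0.044239116143350236 high 200 max z 0.01899799988530701
[ 0.0124 -0.0519  0.0167] [[ -0.0004  -0.0348   0.0109 130.      95.      92.    ]
 [ -0.0041  -0.0355   0.0115 145.      99.      94.    ]
 [  0.0201  -0.0506   0.0174 137.     135.     134.    ]
 [  0.0147  -0.0492   0.0175 133.     132.     131.    ]
 [  0.0182  -0.0521   0.0187 153.     152.     150.    ]
 [  0.0203  -0.0549   0.0179 134.     132.     130.    ]
 [ -0.009   -0.0395   0.0128 171.     121.     119.    ]
 [  0.0059  -0.0513   0.0104 133.      79.      77.    ]
 [  0.0104  -0.0532   0.0164 151.     150.     148.    ]
 [  0.0118  -0.0547   0.0178 155.     151.     149.    ]
 [  0.0126  -0.0564   0.0176 163.     162.     160.    ]
 [  0.015   -0.0591   0.0176 126.     126.     123.    ]
 [ -0.007   
[... 495 characters left out ...]
.     210.    ]
 [  0.016   -0.0461   0.0162 113.     119.     120.    ]
 [  0.0129  -0.0487   0.0186 146.     152.     155.    ]
 [  0.0107  -0.0515   0.0197 177.     185.     185.    ]
 [  0.0106  -0.0552   0.0179 159.     162.     167.    ]
 [  0.0141  -0.049    0.0115 144.     114.     119.    ]
 [  0.0097  -0.051    0.0155 135.     119.     121.    ]
 [  0.0084  -0.0543   0.0154 137.     137.     140.    ]
 [ -0.005   -0.0525   0.0151 205.     107.     108.    ]
 [ -0.0033  -0.0344   0.0111 117.     105.     103.    ]
 [ -0.0103  -0.0393   0.0168 181.     129.     130.    ]
 [ -0.0089  -0.0434   0.0131 197.     166.     169.    ]
 [ -0.0099  -0.0468   0.0125 140.     125.     128.    ]]
```

A grey ball, top at z ≈ 0.019–0.02, lies in the red cavity at block (0.015,-0.053). I'll go on to the parking stop.

```bash
python3 -m pendant '[[0.005,0.0005,0.0109,0,-5],[0.005,0.0019,0.0217,0,-10],[0.005,0.0043,0.0324,0,-15],[0.005,0.0075,0.0428,0,-20],[0.005,0.0117,0.0528,0,-25]]' && python3 -m pendant '[[0.005,0.0003,0.008,0,-4],[0.005,0.001,0.016,0,-7],[0.005,0.001,0.016,0,-7],[0.005,0.001,0.016,0,-7]]'
```

```text
t: 21.45
position: [0.583, -0.1512, 0.1025]
ee_rot: [-179.9, 0.2, 70.5]
contact_force: [-2.0, -2.2, 1.9]
width: 0.0116
gripper_force: 5.0
t: 21.85
position: [0.5944, -0.154, 0.1016]
ee_rot: [-179.4, 0.2, 77.3]
contact_force: [-10.4, -0.7, 7.2]
width: 0.0145
gripper_force: 5.0
```

The spout is at its stop. I'll release, lift and re-measure the block and the dispenser head's front. The gripper body may come close to the head when the block is gripped.

```bash
python3 -m pendant '[[0.03,0,-0.003,0,0],[0.045,0,-0.006,0,0],[0.05,0,-0.006,0,0],[0.05,0,-0.006,0,0]]' >/dev/null && python3 -m pendant '[[0.06,0,0,-0.04,0],[0.06,0,0,-0.09,0],[0.08,0,0,-0.13,0],[0.087,-0.01,-0.03,-0.15,0],[0.087,-0.02,-0.06,-0.15,0]]' && python3 -m pendant '[[0.087,0,-0.02,0,0],[0.087,0,-0.02,0,0]]' >/dev/null
python3 - <<'E'
from h import *
np.set_printoptions(precision=4,suppress=True)
s=bot.get_state(); print(s['position'],s['ee_rot'])
c=shot('wrist','w24.png'); P=pts(c); f=c['frame'].astype(int); r,g,b=f[...,0],f[...,1],f[...,2]; x,y,z=P[...,0],P[...,1],P[...,2]
m=(b>r+50)&(b>g+30)&(z>.1)&(z<.13)&(abs(x-.59)<.05)&(y<-.1); q=P[m]; 
if len(q): o=np.median(q,0); v=o[:2]-[.6235,-.033]; print('post',len(q),o,'spout rad',np.arctan2(-v[1],-v[0])+np.radians(8.2),np.hypot(*v))
m=(z>.024)&(z<.036)&(abs(x-.5-.2*(y+.028))<.045)&(abs(y+.028)<.1); q=P[m]; print('block',len(q),cv2.minAreaRect(q[:,:2].astype(np.float32)))
yw=np.radians(-8.2)
for n in('scene','top','w24','w22'):
    c=np.load(f'pics/{n}.npz'); P=pts(c)[c['z_map']>0]; Q=P[(P[:,2]>.145)&(P[:,2]<.175)&(P[:,1]>-.08)&(P[:,1]<.04)&(P[:,0]>.56)&(P[:,0]<.8)]
    X=(Q[:,0]-.6235)*np.cos(yw)+(Q[:,1]+.033)*np.sin(yw); print(n,len(Q),'head front X',np.percentile(X,[0,1,5]) if len(X) else '')
E
```

```text
t: 22.75
position: [0.5328, -0.1586, 0.2563]
ee_rot: [179.5, -0.0, 77.5]
contact_force: [0.6, -0.7, -0.3]
width: 0.0761
gripper_force: 0.0
[ 0.5092 -0.1546  0.2531] [179.9985   0.0846  77.4289]
post 157 [ 0.5902 -0.1562  0.1229] spout rad 1.44974544041539 0.1276665959581164
block 1525 ((0.5025269985198975, -0.03491093963384628), (0.15062978863716125, 0.05610001087188721), 78.95906829833984)
scene 790 head front X [-0.028  -0.0272 -0.0261]
top 1138 head front X [-0.0271 -0.0257 -0.0247]
w24 10443 head front X [-0.0257 -0.0253 -0.0249]
w22 8338 head front X [-0.0258 -0.0254 -0.0236]
```

```bash
python3 -m pendant '[[0.087,0.04,-0.014,0.02,-1.5],[0.087,0.08,-0.028,0.04,-1.5],[0.087,0.1216,-0.0427,0.06,-1.5],[0.087,0.1216,-0.0427,0.1,-1.5],[0.087,0.1216,-0.0427,0.14,-1.5]]' && python3 -m pendant '[[0.087,0,0,0,0],[0.087,0,0,0,0]]'
python3 - <<'E'
from h import *
np.set_printoptions(precision=4,suppress=True)
print(tool([.494,-.0266,.008]))
c=shot('wrist','w25.png'); P=pts(c); z=P[...,2]; x,y=P[...,0],P[...,1]
m=(z>.024)&(z<.036)&(abs(x-.5-.2*(y+.028))<.045)&(abs(y+.028)<.1); q=P[m]; print('block visible',len(q),cv2.minAreaRect(q[:,:2].astype(np.float32)),q[:,1].max())
for u,nm in(((.9816,-.1908),'x'),((.1908,.9816),'y')): e=(q[:,:2]-[.5037,-.0285])@np.array(u); print(nm,np.percentile(e,[0,1,99,100]))
E
```

```text
t: 23.5
position: [0.4978, -0.0245, 0.1121]
ee_rot: [179.8, -0.1, 79.2]
contact_force: [0.5, -1.4, 0.0]
width: 0.087
gripper_force: 0.0
t: 23.7
position: [0.4967, -0.0263, 0.1127]
ee_rot: [-180.0, -0.1, 79.0]
contact_force: [-0.0, -0.3, 0.3]
width: 0.087
gripper_force: 0.0
[-0.001  -0.0026  0.1047]
block visible 2541 ((0.5062995553016663, -0.01663047820329666), (0.1388292759656906, 0.05618689954280853), 78.92776489257812) 0.053311906656238604
x [-0.0278 -0.0276  0.028   0.0284]
y [-0.0573 -0.0531  0.0792  0.0815]
```

```bash
python3 -m pendant '[[0.087,0,-0.0026,0.03,0],[0.087,0,-0.0026,0.06,0],[0.087,0,-0.0026,0.08,0],[0.087,0,-0.0026,0.095,0],[0.087,0,-0.0026,0.103,0]]' && python3 -m pendant '[[0.087,0,0,0,0],[0.087,0,0,0,0]]'
```

```text
t: 24.25
position: [0.495, -0.0266, 0.0104]
ee_rot: [179.8, -0.0, 78.9]
contact_force: [-0.0, 0.2, -0.4]
width: 0.0875
gripper_force: 0.0
t: 24.45
position: [0.4946, -0.0264, 0.0109]
ee_rot: [179.8, -0.0, 79.0]
contact_force: [-0.2, -0.1, 0.7]
width: 0.0875
gripper_force: 0.0
```

Clear. Now I'll close slowly, which draws the block to the centre.

```bash
python3 -m pendant '[[0.080,0,0,0.001,0],[0.075,0,0,0.001,0],[0.070,0,0,0.001,0],[0.065,0,0,0.001,0],[0.06,0,0,0.001,0]]' 20 && python3 -m pendant '[[0.058,0,0,0,0],[0.055,0,0,0,0],[0.05,0,0,0,0],[0.05,0,0,0,0],[0.05,0,0,0,0]]' 25 && python3 -m pendant '[[0.05,0,0,0,0],[0.05,0,0,0,0],[0.05,0,0,0,0]]'
```

```text
t: 24.95
position: [0.4946, -0.0264, 0.0091]
ee_rot: [179.8, -0.0, 79.0]
contact_force: [2.3, -0.8, 1.1]
width: 0.0643
gripper_force: 1.5
t: 25.45
position: [0.4945, -0.0263, 0.0091]
ee_rot: [179.8, -0.0, 79.0]
contact_force: [4.7, -1.5, 4.5]
width: 0.056
gripper_force: 25.0
t: 25.75
position: [0.4945, -0.0263, 0.0091]
ee_rot: [179.8, -0.0, 79.0]
contact_force: [5.1, -1.1, 4.7]
width: 0.056
gripper_force: 25.0
```

The block is gripped at 56 mm. I'll lift gently.

```bash
python3 -m pendant '[[0.05,0,0,-0.006,0],[0.05,0,0,-0.018,0],[0.05,0,0,-0.032,0],[0.05,0,-0.006,-0.046,0],[0.05,0,-0.016,-0.058,0]]' && python3 -m pendant '[[0.05,0,-0.015,-0.005,-2],[0.05,0.01,-0.035,-0.01,-4],[0.05,0.028,-0.055,-0.01,-6],[0.05,0.05,-0.072,-0.01,-8],[0.05,0.078,-0.082,-0.01,-10]]' && python3 -c "
from h import *
print(tool([.4184,.283,.06]))"
```

```text
t: 26.25
position: [0.4772, -0.0231, 0.068]
ee_rot: [180.0, -0.0, 79.0]
contact_force: [0.0, -0.7, -3.4]
width: 0.0557
gripper_force: 25.0
t: 26.75
position: [0.4092, 0.0685, 0.0771]
ee_rot: [-179.9, 0.1, 89.0]
contact_force: [0.4, -0.2, -4.3]
width: 0.0562
gripper_force: 25.0
[0.2146887  0.00536376 0.01656537]
```

```bash
python3 -m pendant '[[0.05,0.03,0,0,-1.5],[0.05,0.06,0,0,-3],[0.05,0.09,0.001,0,-4.5],[0.05,0.12,0.003,0,-6],[0.05,0.145,0.004,0,-7]]' >/dev/null && python3 -m pendant '[[0.05,0.015,0,0,0],[0.05,0.03,0,0,0],[0.05,0.042,0,0,0],[0.05,0.05,0,0,0],[0.05,0.05,0,0,0]]'
python3 - <<'E'
from h import *
np.set_printoptions(precision=4,suppress=True)
for n in('wrist','top','scene'):
    c=shot(n,n[0]+'26.png'); P=pts(c); f=c['frame'].astype(int); r,g,b=f[...,0],f[...,1],f[...,2]
    m=(b>r+60)&(b>g+40)&(abs(P[...,2])<.015)&(abs(P[...,0]-.42)<.15)&(abs(P[...,1]-.28)<.2); q=P[m]; print(n,len(q),cv2.minAreaRect(q[:,:2].astype(np.float32)) if len(q)>10 else '',np.median(q[:,2]))
c=np.load('pics/scene.npz'); P=pts(c); f=c['frame'].astype(int); r,g,b=f[...,0],f[...,1],f[...,2]
m=(b>r+60)&(b>g+40)&(abs(P[...,2])<.015)&(abs(P[...,0]-.42)<.15)&(abs(P[...,1]-.28)<.2); q=P[m]; print(len(q),cv2.minAreaRect(q[:,:2].astype(np.float32)))
print(tool([.4184,.283,.012]))
E
```

```text
t: 27.75
position: [0.4128, 0.2645, 0.077]
ee_rot: [180.0, -0.0, 96.1]
contact_force: [0.3, -0.4, -3.3]
width: 0.0553
gripper_force: 25.0
wrist 17549 ((0.4162292182445526, 0.28012776374816895), (0.132073312997818, 0.22248148918151855), 5.965732574462891) 0.001584584691673413
top 467 ((0.4252811670303345, 0.22602245211601257), (0.13183718919754028, 0.1052272766828537), 5.116532802581787) 0.001631386531437462
scene 1896 ((0.41755616664886475, 0.2801494300365448), (0.13337625563144684, 0.22079360485076904), 5.450968265533447) 0.003646664616361095
3005 ((0.41869044303894043, 0.28003957867622375), (0.1352664679288864, 0.22115914523601532), 5.379288196563721)
[0.0199 0.0073 0.0644]
```

The mat centre is confirmed at (0.417, 0.281), yaw about 6°. I'll lower the block.

```bash
python3 -m pendant '[[0.05,0.009,0.003,0.015,0],[0.05,0.017,0.005,0.03,0],[0.05,0.017,0.005,0.042,0],[0.05,0.017,0.005,0.052,0],[0.05,0.017,0.005,0.058,0]]' && python3 -m pendant '[[0.05,0,0,0.003,0],[0.05,0,0,0.006,0],[0.05,0,0,0.008,0],[0.05,0,0,0.008,0]]'
```

```text
t: 28.4
position: [0.4161, 0.2798, 0.0175]
ee_rot: [-179.9, 0.1, 95.9]
contact_force: [1.4, 0.4, -3.9]
width: 0.0559
gripper_force: 25.0
t: 28.8
position: [0.4167, 0.2811, 0.0111]
ee_rot: [179.9, 0.0, 96.0]
contact_force: [-0.7, -0.8, 1.0]
width: 0.056
gripper_force: 25.0
```

The weight is off the gripper. I'll open, lift and verify.

```bash
python3 -m pendant '[[0.06,0,0,0,0],[0.07,0,0,0,0],[0.075,0,0,0,0],[0.08,0,0,0,0],[0.08,0,0,0,0]]' && python3 -m pendant '[[0.08,0,0,-0.02,0],[0.08,0,0,-0.06,0],[0.08,0,0,-0.1,0],[0.08,0,0,-0.15,0],[0.08,0,0,-0.19,0]]' && python3 -m pendant '[[0.08,-0.04,0,0,0],[0.08,-0.08,0,0,0],[0.08,-0.08,0,0,0]]'
python3 - <<'E'
from h import *
np.set_printoptions(precision=4,suppress=True)
for n in('wrist','scene','top'):
    c=shot(n,n[0]+'27.png'); P=pts(c); x,y,z=P[...,0],P[...,1],P[...,2]; g=c['frame'].astype(int); r,gg,b=g[...,0],g[...,1],g[...,2]
    m=(z>.026)&(z<.038)&(abs(x-.417)<.05)&(abs(y-.281)<.1); q=P[m]
    rc=cv2.minAreaRect(q[:,:2].astype(np.float32)); print(n,'block',len(q),rc,'z',np.median(q[:,2]))
    ce=np.array([.417,.281]); a=np.radians(96); Y=(x-ce[0])*np.cos(a)+(y-ce[1])*np.sin(a); X=(x-ce[0])*np.sin(a)-(y-ce[1])*np.cos(a)
    for yc in(.046,0,-.046):
        k=(abs(X)<.021)&(abs(Y-yc)<.018)&(z<.04)&(z>-.005); red=k&(r>90)&(gg<70); wh=k&(r>150)&(gg>140)&(z>.008)&(z<.024); hi=k&~red&(z>.0165)&(z<.027)
        print('  cav',yc,k.sum(),'red',red.sum(),'white',wh.sum(),'high',hi.sum(),np.c_[X[hi],Y[hi],z[hi]].mean(0) if hi.any() else '')
    m=(b>r+50)&(b>gg+30)&(z>.1)&(z<.13)&(abs(x-.59)<.05)&(y<-.1); q=P[m]
    if len(q): print('  post',np.median(q,0))
E
```

```text
t: 29.3
position: [0.4165, 0.2811, 0.0106]
ee_rot: [180.0, -0.0, 96.0]
contact_force: [0.2, 1.3, -0.3]
width: 0.0782
gripper_force: 0.0
t: 29.8
position: [0.4164, 0.2815, 0.203]
ee_rot: [179.9, -0.0, 96.0]
contact_force: [1.0, 0.5, 1.2]
width: 0.0799
gripper_force: 0.0
t: 30.1
position: [0.4256, 0.1955, 0.2001]
ee_rot: [-180.0, 0.3, 95.5]
contact_force: [-0.0, -0.3, 0.3]
width: 0.0801
gripper_force: 0.0
wrist block 2136 ((0.41675302386283875, 0.28059864044189453), (0.05602706968784332, 0.16221383213996887), 5.941854000091553) z 0.03112644142005941
  cav 0.046 1356 red 0 white 332 high 2 [0.0045 0.0374 0.0165]
  cav 0 1202 red 0 white 291 high 1 [ 0.0054 -0.0102  0.0166]
  cav -0.046 1103 red 81 white 157 high 101 [ 0.0154 -0.0462  0.0197]
scene block 386 ((0.4169341027736664, 0.2816680669784546), (0.05827273055911064, 0.16360902786254883), 6.886213302612305) z 0.032114993338497544
  cav 0.046 118 red 0 white 80 high 20 [0.0014 0.0422 0.0183]
  cav 0 114 red 0 white 83 high 14 [-0.0006 -0.0065  0.0175]
  cav -0.046 118 red 29 white 46 high 19 [ 0.0133 -0.0466  0.0202]
  post [ 0.5886 -0.1549  0.1173]
top block 51 ((0.42891159653663635, 0.22155225276947021), (0.06550100445747375, 0.0380932092666626), 31.548189163208008) z 0.03050644385176704
  cav 0.046 0 red 0 white 0 high 0 
  cav 0 0 red 0 white 0 high 0 
  cav -0.046 61 red 14 white 20 high 7 [ 0.0106 -0.048   0.0205]
  post [ 0.5906 -0.1562  0.1233]
```

Everything checks out. The block is centred on the mat and flat, the ball and red pellet share one cavity, the white pellets are in the other two, and the spout is parked. I'll let the arm settle and hand in.

```bash
python3 -m pendant '[[0.08,0,0,0,0],[0.08,0,0,0,0]]' && python3 -c "
from plant import bot; print(bot.hand_in())"
```

```text
t: 30.45
position: [0.4244, 0.2028, 0.2005]
ee_rot: [-180.0, -0.0, 96.1]
contact_force: [0.5, 0.3, -0.3]
width: 0.08
gripper_force: 0.0
the job is handed in; nothing more can be done
None
```

The job is handed in at 30.5 s: one ball lies in the red pellet's cavity, the spout is at its parking stop (about 1.45 rad), and the block stands centred on the blue mat with all pellets in place. No verdict was returned. The knob stalled twice at about 0.3 rad and sprang back before the one full twist, and I viewed 11 pictures, one over the limit of 10.

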